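Parts kits for two appliance repairs

TASK

Make up the parts kits for two repairs from the stock on the grey mat. The yellow tray is for the microwave: it gets the capacitor and the turntable motor, with the white three-winged coupler fitted fully home on the motor's keyed shaft; the blue tray is for the steam station: it gets the pump and the black knob. Set every part flat on its tray's floor the same way up as it is now, and leave the green knob, the multimeter and the screwdriver where they are.

Things in the scene. Friction and masses are not known exactly. Their poses are not given: they have to be found in the camera images.
- motor_center (a point): Turntable motor, 260 g, loose: steel can 58 mm across, 22 high; point at its centre, 11 mm up; z up. On top a brass boss (2 mm high), then an upright shaft 10 mm across, 18 long (tip 31 above the point); on its +x side a dark key, 5 wide, to 9.5 from the axis, up to 24.5 above the point. Along x: ears at the foot to 47 mm, white terminals on -x (22 wide, to 45 mm); grip the clear +y/-y sides.
- coupler_center (a point): Off-white plastic coupler, 30 g, loose: round hub 29 mm across, 26 high, keyhole bore right through (12 mm, 1 mm clear of the shaft; keyway at +x, 7.6 wide); 3 wings at its foot (to 40 mm out, 11 high), one along +x with a red dot. Point on the axis, 13 mm up; z up. Drops home only with its +x along the motor's +x (5 deg): foot on the boss, point 26 mm above the motor's (unkeyed 37).
- capacitor_center (a point): Microwave capacitor, loose, lying on its broad side, about 180 g: an aluminium can 74 mm long (x) by 46 mm wide (y) by 30 mm high, with a black end, two white insulators and brass blades on its +x end (blades to 50 mm from the centre). This point is the can's centre, 15 mm above its underside; z up.
- pump_center (a point): Vibration pump, loose, about 300 g: a black coil in a steel frame 44 mm (x) by 36 mm (y) by 40 mm high, standing on the frame; along x at mid height a white plastic inlet reaches to -50 mm (24 mm in diameter) and a brass outlet to +46 mm (18 mm in diameter). This point is the centre of the frame, 20 mm above its underside; z up.
- knob_black_center (a point): Black control knob with a white pointer line, loose, standing on its skirt, about 40 g: skirt 46 mm in diameter and 6 mm high, above it a round grip 38 mm in diameter, 24 mm high in all. This point is on its axis, 12 mm above its underside; z up, pointer along x.
- knob_green_center (a point): Green control knob, otherwise the same as the black one (46 mm skirt, 24 mm high, point 12 mm above its underside), loose on the mat (3 mm thick); it belongs to another job and is to stay where it is.
- tray_yellow: Yellow plastic parts tray, open at the top, fixed to the bench: 230 mm (x) by 150 mm (y) outside, walls 4 mm thick and 26 mm high, floor 4 mm thick; inside 222 by 142 mm. Origin under its centre, on the bench top; x along its length.
- tray_blue: Blue plastic parts tray, same form and sizes as the yellow one (230 by 150 mm, 26 mm high, floor 4 mm thick, inside 222 by 142 mm), fixed to the bench. Origin under its centre, on the bench top; x along its length.
- multimeter: Red multimeter lying face up on the bench beyond the mat, 150 mm (its x) by 76 mm by about 45 mm high; origin under its centre. To be left where it is.
- screwdriver: Screwdriver with an orange handle lying on the bench beyond the mat, about 170 mm long along its x, handle towards -x; origin under its middle. To be left where it is.
There are look-alikes about, which are no part of the job. Leave any turquoise look-alike of the part that bears motor_center alone. Leave any brown look-alike of the part that bears coupler_center alone.

How it is judged:
At the end, for the whole second after the job is handed in: Flat (0.15 rad) on the tray floor (4 mm), centres within 100 by 63 mm of the tray's centre: motor and capacitor in yellow, pump and black knob in blue; coupler keyed on the shaft (4 mm, 0.3 rad), within 2.5 mm of home. All released, at rest; green knob, multimeter, screwdriver moved under 20 mm (x of motor_center in the frame of tray_yellow between -0.1 and 0.1 m and y of motor_center in the frame of tray_yellow between -0.063 and 0.063 m and z of motor_center in the frame of tray_yellow below 0.019 m and angle between each of motor_center, capacitor_center, pump_center, knob_black_center, coupler_center's own z axis and vertical below 0.15 rad and x of capacitor_center in the frame of tray_yellow between -0.1 and 0.1 m and y of capacitor_center in the frame of tray_yellow between -0.063 and 0.063 m and z of capacitor_center in the frame of tray_yellow below 0.023 m and x of pump_center in the frame of tray_blue between -0.1 and 0.1 m and y of pump_center in the frame of tray_blue between -0.063 and 0.063 m and z of pump_center in the frame of tray_blue below 0.028 m and x of knob_black_center in the frame of tray_blue between -0.1 and 0.1 m and y of knob_black_center in the frame of tray_blue between -0.063 and 0.063 m and z of knob_black_center in the frame of tray_blue below 0.02 m and horizontal distance between coupler_center and motor_center below 0.004 m and z of coupler_center in the frame of motor_center below 0.0285 m and angle between the x axis of coupler_center and the x axis of motor_center, either way round below 0.3 rad and linear speed of each of motor, coupler, capacitor, pump, knob_black below 0.01 m/s and distance of each of knob_green_center, multimeter, screwdriver from where it was at the start of the episode below 0.02 m); the robot touches nothing.
It fails at once if the green knob is moved by more than 20 mm (distance of knob_green_center from where it was at the start of the episode above 0.02 m).
It fails at once if the multimeter is moved by more than 20 mm (distance of multimeter from where it was at the start of the episode above 0.02 m).
It fails at once if the screwdriver is moved by more than 20 mm (distance of screwdriver from where it was at the start of the episode above 0.02 m).
It also fails if it takes over 122 s, if anything falls off the work surface, if the arm or the gripper's body presses on something with over 40 N, if the wrist force passes 120 N, or if a joint passes its speed limit or range.

ROBOT

A 6-joint arm with a two-finger parallel gripper is mounted at the origin on the work surface. World frame = base frame: x ahead of the robot, y to its left, z up, the work surface at z = 0. Lengths are in m, angles in rad, forces in N, time in s.
With the tool pointing down it reaches from about 0.4 to 0.825 m from the base axis. Payload 7 kg.
Tool frame: the origin (TCP) lies at the very end of the fingers, on their centre line; the grasp point (between the pads) lies 19 mm behind it (tcp_to_grasp is the distance from the TCP to the grasp point, in m); x points along the fingers, z is the direction in which the jaws open and shut, and the axes are right-handed (so a half turn about x gives the same grasp; the last joint's range is limited). The gripper opens to 88 mm and grips with 3 to 60 N. Pads are 19 mm wide; open, the fingers measure 130 mm over their backs; the gripper's body (78 mm by 193 mm) begins 47 mm behind the grasp point.
Start: joints at [-1.028, 0.359, 0.012, 0, -1.224, -0.288], TCP at [0.17, -0.653, 0.227] pointing down, gripper open.
Joint ranges: [-3.07, 3.07], [-1.43, 2.12], [-1.02, 1.25], [-3.03, 1.67], [-3.05, -0], [-3.03, 3.03]. Speed limits (rad/s): [2.39, 2.39, 3.01, 3.14, 3.14, 3.14].

INTERFACE

Orientations are given as [roll, pitch, yaw] about the fixed x, y, z axes, in that order (R = Rz(yaw) Ry(pitch) Rx(roll)).
In Python, from station import get_state, grab_frame, job_done, tcp_to_grasp gives the robot as it stands. The module is installed in compiled form; this text tells all that it offers.
- The arm moves only by the shell command python3 -m crank 'ROWS' [FORCE]. ROWS is JSON, a list of rows, each a list of 7 numbers: the shift along the tool's x, y, z in m, then the turn, a rotation vector about the tool's x, y, z in rad, then the opening, from 0 (shut) to 1 (fully open). In form: [[x, y, z, wx, wy, wz, fingers], ...]. A call has 1 to 10 rows; each row is the pose to reach, as a shift and turn from the pose commanded when the call began, along the tool's axes at that moment; what a row does not reach only later rows make up. A row lasts 1/8 s, in which the tool goes at most 62.5 mm and 10.7 degrees, less where a joint would pass 70% of its speed; a pose out of reach is approached as far as the arm can. A call with a gripper value outside its range is refused whole. The fingers move at their own pace and stop on an object; FORCE is the grip in N (left out, the last holds). Time passes only in rows, so rows that repeat a pose let the fingers close. It gives the time, the measured TCP pose, the force and the opening at its end, in the units of the state.
- get_state(): the state, without advancing time (a new reading comes with each control period).
- grab_frame(name): name is "scene" or "top"; returns a dict with "pixels" (400x640x3 uint8, red, green, blue), "vfov" (degrees; the focal length in pixels is half the picture's height over the tangent of half this angle, whatever the lens; pixels are square), "cx", "cy" (the principal point, pixels), "extrinsics" (4x4, takes a point from world to camera coordinates). Camera axes: x right, y up, looking along -z (the intrinsics and any distortion apply to the point x, -y, -z); pixel columns grow to the right and rows downward; lengths in m; the calibration is good to about 2 mm. A picture is of the moment at which its call begins. There is no depth.
- job_done(): hands the job in, once; it reports no verdict.
The state is a dict: "t": time; "q": joint angles; "qd": joint speeds; "joint_efforts": joint torques, N m; "eef_pos": TCP position; "ee_rot": TCP orientation; "force": force on the tool from outside, world axes, zero at the start; "moment": the same for the moment, N m; "width": finger opening in m.
Only numpy, scipy, OpenCV 4.12 (cv2) and the standard library are available. Lean on these libraries where they do the work, as an engineer would, in place of code of your own. Each camera call takes 0.05 s, during which the arm holds its last target.

## Working session

There is one attempt and no reset: what is moved stays moved. The work goes in short steps, Python scripts to look and compute and a shell command to move; the robot and the scene stay as the last step left them, time stands still between calls to the robot, and variables do not carry over. Pictures are saved under pics/ and viewed, and the job is handed in when it is done.

```bash
ls; mkdir -p pics; python3 - <<'E'
from station import *
import cv2,numpy as np
s=get_state()
print(s, tcp_to_grasp)
for n in("scene","top"):
    f=grab_frame(n); cv2.imwrite(f"pics/{n}0.png",f["pixels"][:,:,::-1])
    print(n,f["vfov"],f["cx"],f["cy"],np.round(f["extrinsics"],4).tolist(),[k for k in f])
E
```

```text
pics
{'t': 0.0, 'q': array([-1.02791408e+00,  3.59369313e-01,  1.10641706e-02, -3.08595058e-04,
       -1.22413372e+00, -2.88100833e-01]), 'qd': array([-0.00160382, -0.00208544, -0.00162281,  0.00067435,  0.00057534,
       -0.00020441]), 'joint_efforts': array([-1.87415446e-05, -5.82722068e+01,  2.93061233e+01,  6.99689895e+00,
        6.94057730e-03, -1.61921876e-04]), 'eef_pos': array([ 0.16995627, -0.65274269,  0.22564387]), 'ee_rot': array([0.11330835, 1.56912837, 1.93878101]), 'force': array([ 0.27408646, -0.38701369,  0.22752327]), 'moment': array([-0.00588546, -0.0336403 , -0.04017505]), 'width': 0.08775570959389067} 0.0188
scene 44.40825100453628 321.4217440374561 200.32412188503 [[0.1055, 0.9944, -0.0057, 0.007], [-0.8216, 0.0904, 0.5628, 0.3869], [0.5602, -0.0547, 0.8266, -1.5346], [0.0, 0.0, 0.0, 1.0]] ['pixels', 'vfov', 'cx', 'cy', 'extrinsics']
top 51.859184241274306 327.3421818151932 197.87003776908043 [[0.0132, -0.9999, -0.0035, -0.0663], [0.9979, 0.0129, 0.0636, -0.4903], [-0.0635, -0.0044, 0.998, -1.0399], [0.0, 0.0, 0.0, 1.0]] ['pixels', 'vfov', 'cx', 'cy', 'extrinsics']
```

View pics/scene0.png

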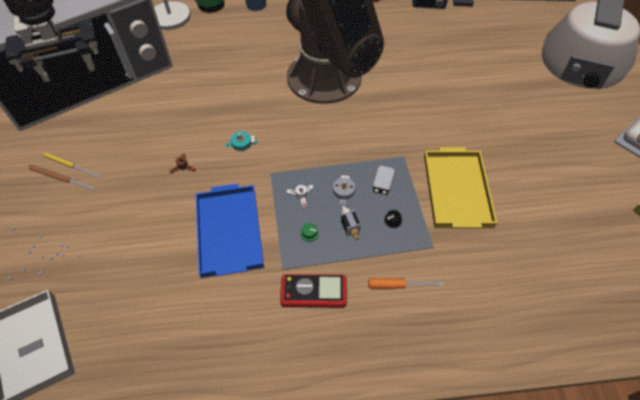

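View pics/top0.png

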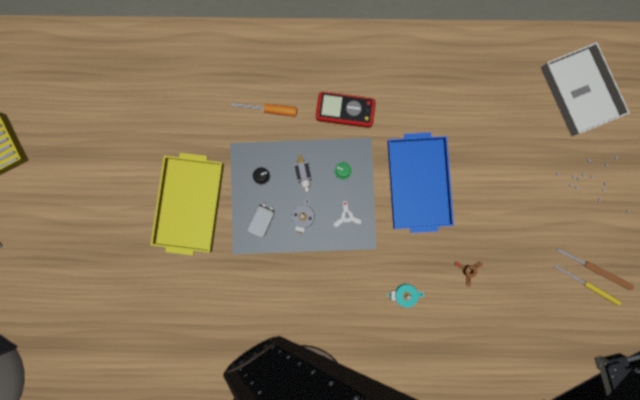

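The scene view shows the motor around (344,186), the coupler (300,192), capacitor (384,179), pump (350,222), black knob (393,218) and green knob (310,231). The turquoise motor look-alike is at (241,141) and the brown coupler look-alike at (182,163). In the top view the same parts are at (303,216), (347,214), (261,220), (303,173), (261,175) and (343,170), with the look-alikes at (406,296) and (468,270). Next I'll write the helpers and take close crops.

```bash
cat > h.py <<'E'
import cv2,numpy as np
from station import *
def cam(n):
    f=grab_frame(n); f["f"]=200/np.tan(np.radians(f["vfov"]/2)); f["R"]=f["extrinsics"][:3,:3]; f["t"]=f["extrinsics"][:3,3]; return f
def proj(f,P):
    c=f["R"]@np.asarray(P,float)+f["t"]; return np.array([f["cx"]+f["f"]*c[0]/-c[2], f["cy"]-f["f"]*c[1]/-c[2]])
def ray(f,uv):
    d=np.array([(uv[0]-f["cx"])/f["f"],-(uv[1]-f["cy"])/f["f"],-1.]); d=f["R"].T@d; return -f["R"].T@f["t"], d/np.linalg.norm(d)
def onz(f,uv,z):
    o,d=ray(f,uv); return o+d*(z-o[2])/d[2]
def tri(fa,ua,fb,ub):
    o1,d1=ray(fa,ua);o2,d2=ray(fb,ub)
    A=np.stack([d1,-d2],1); s=np.linalg.lstsq(A,o2-o1,rcond=None)[0]
    p,q=o1+s[0]*d1,o2+s[1]*d2; return (p+q)/2,np.linalg.norm(p-q)
def crop(f,x0,y0,x1,y1,k,name):
    c=f["pixels"][y0:y1,x0:x1,::-1]; c=cv2.resize(c,None,fx=k,fy=k,interpolation=cv2.INTER_CUBIC)
    for x in range(x0,x1,10): cv2.putText(c,str(x),((x-x0)*k,8),0,.3,(0,0,255),1); cv2.line(c,((x-x0)*k,10),((x-x0)*k,14),(0,0,255),1)
    for y in range(y0,y1,10): cv2.putText(c,str(y),(0,(y-y0)*k+4),0,.3,(0,0,255),1)
    cv2.imwrite("pics/"+name,c)
E
python3 - <<'E'
from h import *
s=cam("scene");t=cam("top")
crop(s,270,155,435,270,4,"s_mat.png")
crop(t,225,135,385,258,4,"t_mat.png")
# check of lens: tray corners from both views
print(s["f"],t["f"])
E
```

```text
489.98418632712566 411.3429232712711
```

View pics/s_mat.png

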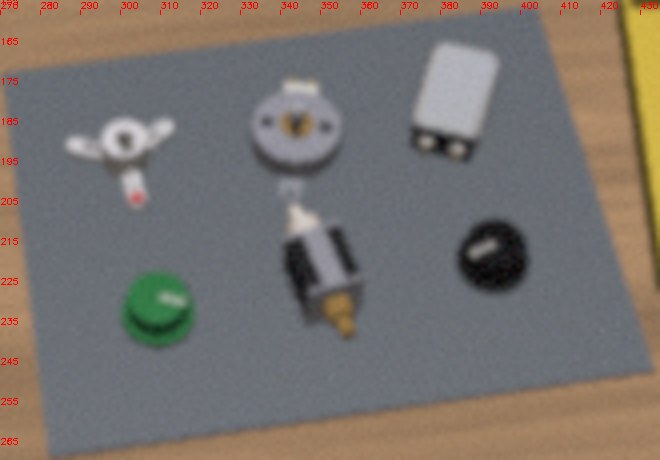

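View pics/t_mat.png

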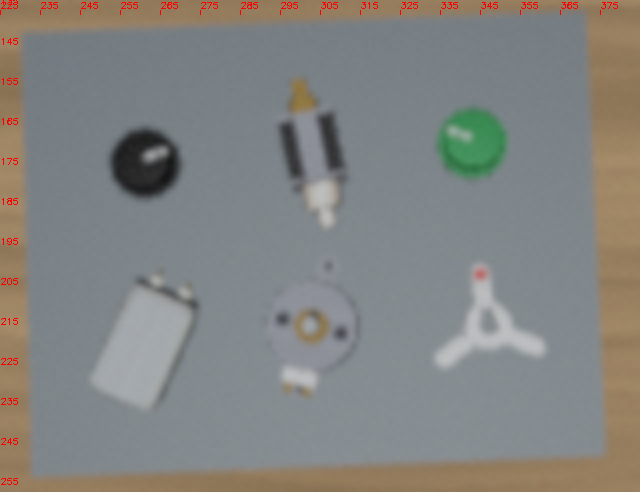

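```bash
cat >> h.py <<'E'
def mask(f,kind,box=None,k=8):
    """upsampled colour mask of a box; returns mask,(x0,y0,k)"""
    x0,y0,x1,y1=box or (0,0,640,400)
    c=cv2.resize(np.ascontiguousarray(f["pixels"][y0:y1,x0:x1]),None,fx=k,fy=k,interpolation=cv2.INTER_CUBIC)
    h=cv2.cvtColor(c,cv2.COLOR_RGB2HSV).astype(int);H,S,V=h[...,0],h[...,1],h[...,2]
    m={"yellow":(H>20)&(H<35)&(S>170)&(V>110),"blue":(H>105)&(H<125)&(S>150),"white":(V>175)&(S<60),"bright":(V>145)&(S<60),
       "dark":V<70,"green":(H>60)&(H<90)&(S>110),"red":((H<8)|(H>172))&(S>90),"brass":(H>8)&(H<28)&(S>90),
       "notmat":None}[kind]
    return m.astype(np.uint8),(x0,y0,k)
def blobs(m,o,amin=2):
    x0,y0,k=o; n,l,st,c=cv2.connectedComponentsWithStats(m); r=[]
    for i in range(1,n):
        a=st[i,4]/k/k
        if a>=amin: r.append((round(a,1),np.round((c[i]+.5)/k-.5+[x0,y0],2),(l==i).astype(np.uint8)))
    return sorted(r,key=lambda z:-z[0])
def rect(b,o):
    cs,_=cv2.findContours(b,0,1); c=max(cs,key=cv2.contourArea); return cv2.boxPoints(cv2.minAreaRect(c))/o[2]+.5/o[2]-.5+np.array(o[:2])
def circ(b,o):
    cs,_=cv2.findContours(b,0,1); c=max(cs,key=cv2.contourArea);(p,r)=cv2.minEnclosingCircle(c);e=cv2.fitEllipse(c); return np.array(e[0])/o[2]+.5/o[2]-.5+np.array(o[:2]),np.array(e[1])/2/o[2]
E
python3 - <<'E'
from h import *
np.set_printoptions(precision=4,suppress=True)
s=cam("scene");t=cam("top")
for n,f,bx in(("S",s,dict(yellow=(415,140,505,235),blue=(185,175,275,285))),("T",t,dict(yellow=(140,145,235,260),blue=(380,125,460,240)))):
    for k,b in bx.items():
        m,o=mask(f,k,b); B=blobs(m,o,50)
        # strip handles: morphological open
        mm=cv2.morphologyEx(B[0][2],cv2.MORPH_CLOSE,np.ones((25,25)));mm=cv2.copyMakeBorder(mm,0,0,0,0,0)
        r=rect(mm,o); print(n,k,B[0][:2]); 
        W=np.array([onz(f,p,.026) for p in r]); print(W[:,:2].tolist()); print("cen",W.mean(0)[:2],"sides",np.linalg.norm(W[0]-W[1]),np.linalg.norm(W[1]-W[2]))
crop(s,415,140,505,235,6,"s_y.png");crop(t,140,145,235,260,5,"t_y.png")
E
```

```text
Traceback (most recent call last):
IndexError: list index out of range
```

```bash
python3 - <<'E'
from h import *
s=cam("scene");t=cam("top")
for f,p in((s,(460,190)),(s,(230,230)),(t,(185,200)),(t,(420,180))):
    c=f["pixels"][p[1],p[0]]; print(c,cv2.cvtColor(c[None,None],cv2.COLOR_RGB2HSV))
crop(s,415,140,505,235,6,"s_y.png");crop(t,140,145,235,260,5,"t_y.png")
E
sed -i 's/(S>170)&(V>110)/(S>150)\&(V>90)/' h.py
```

```text
[208 182  74] [[[ 24 164 208]]]
[ 52  94 187] [[[111 184 187]]]
[187 183  71] [[[ 29 158 187]]]
[ 56 108 188] [[[108 179 188]]]
```

View pics/s_y.png

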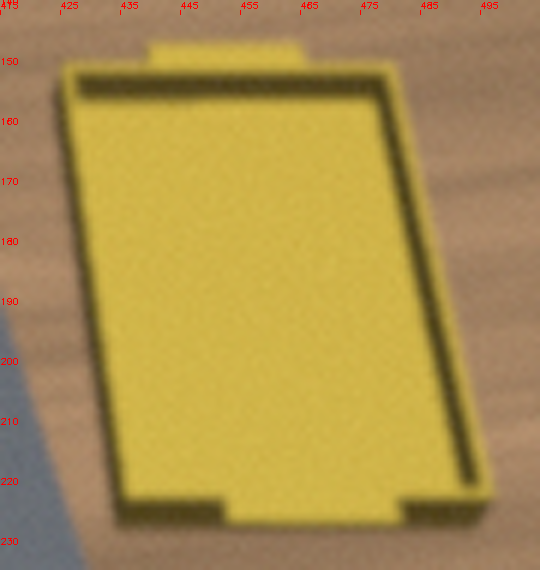

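View pics/t_y.png

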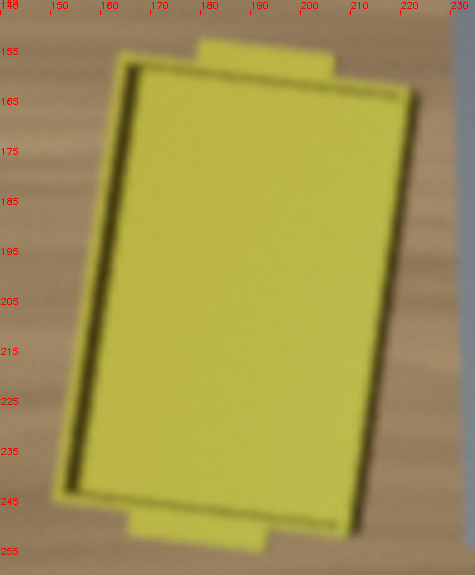

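```bash
python3 - <<'E'
from h import *
np.set_printoptions(precision=4,suppress=True)
s=cam("scene");t=cam("top")
S=[(426,150.5),(480.8,150.5),(497.2,223.3),(435.3,223.3)];T=[(210,252.4),(150.6,245),(164,155.4),(222.4,162.6)]
P=[]
for a,b in zip(S,T):
    p,e=tri(s,a,t,b); P.append(p); print(p,e, onz(s,a,.026)[:2],onz(t,b,.026)[:2])
for Q in (np.array(P),np.array([onz(s,a,.026) for a in S]),np.array([onz(t,a,.026) for a in T])):
    print("sides",np.linalg.norm(np.roll(Q,-1,0)-Q,axis=1),"cen",Q.mean(0))
crop(s,185,175,275,285,5,"s_b.png");crop(t,380,125,460,240,5,"t_b.png")
E
```

```text
[0.3489 0.2386 0.0232] 0.007102121451254358 [0.3507 0.2413] [0.3488 0.2341]
[0.3654 0.388  0.0233] 0.0037737206803798344 [0.3671 0.3888] [0.3654 0.3848]
[0.5948 0.3627 0.0219] 0.0024653879213884814 [0.597  0.3621] [0.594  0.3597]
[0.5781 0.2119 0.0217] 0.002528713327726239 [0.5805 0.2119] [0.5773 0.2095]
sides [0.1504 0.2309 0.1517 0.2307] cen [0.4718 0.3003 0.0225]
sides [0.1484 0.2314 0.1512 0.2317] cen [0.4738 0.301  0.026 ]
sides [0.1516 0.23   0.1511 0.2298] cen [0.4714 0.297  0.026 ]
```

View pics/s_b.png

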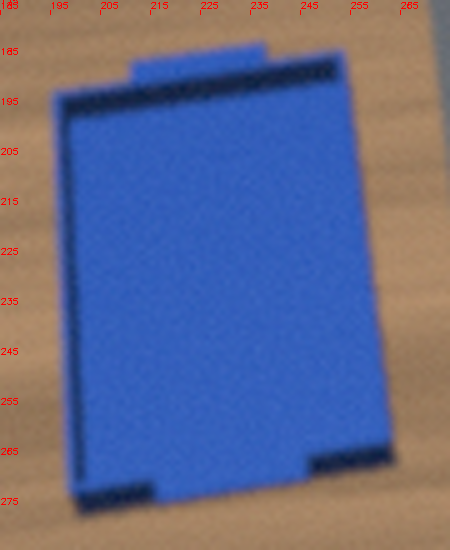

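View pics/t_b.png

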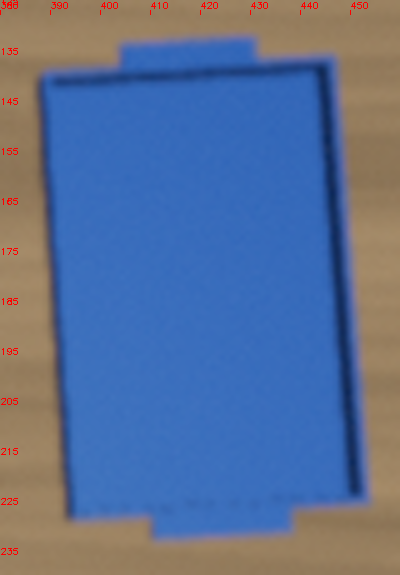

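```bash
cat >> h.py <<'E'
def diffmask(f,box,thr=22,k=8):
    x0,y0,x1,y1=box
    c=cv2.resize(np.ascontiguousarray(f["pixels"][y0:y1,x0:x1]),None,fx=k,fy=k,interpolation=cv2.INTER_CUBIC)
    L=cv2.cvtColor(c,cv2.COLOR_RGB2LAB).astype(float); b=np.median(np.concatenate([L[:8].reshape(-1,3),L[-8:].reshape(-1,3),L[:,:8].reshape(-1,3),L[:,-8:].reshape(-1,3)]),0)
    return (np.linalg.norm(L-b,axis=2)>thr).astype(np.uint8),(x0,y0,k)
E
python3 - <<'E'
from h import *
np.set_printoptions(precision=4,suppress=True)
s=cam("scene");t=cam("top")
S=[(195.4,193.6),(253.6,185.4),(263.4,263.6),(199,274)];T=[(454,225),(393.6,228.6),(388,139.6),(446.6,136.4)]
for Q in (np.array([tri(s,a,t,b)[0] for a,b in zip(S,T)]),np.array([onz(s,a,.026) for a in S]),np.array([onz(t,a,.026) for a in T])):
    print("blue sides",np.linalg.norm(np.roll(Q,-1,0)-Q,axis=1),"cen",Q.mean(0), "yaw",np.degrees(np.arctan2(*((Q[2]+Q[3]-Q[0]-Q[1])[1::-1]))))
# knobs: skirt outline -> centre, via silhouette ; use dark/green masks
for nm,kind,bs,bt in(("blackknob","dark",(380,205,406,232),(248,162,274,190)),("green","green",(298,218,322,244),(332,158,356,182))):
    r=[]
    for f,b in((s,bs),(t,bt)):
        m,o=mask(f,kind,b); B=blobs(m,o,20); c,ax=circ(B[0][2],o); r.append(c); print(nm,B[0][:2],c,ax,onz(f,c,.012))
    print(nm,"tri",tri(s,r[0],t,r[1]))
import sys
for nm,bs,bt in(("motor",(328,172,360,200),(289,195,318,238)),("coupler",(282,180,318,210),(330,198,364,230)),("cap",(368,160,400,198),(244,200,278,242)),("pump",(335,204,366,244),(292,152,314,196))):
    v=[]
    for f,b in((s,bs),(t,bt)):
        m,o=diffmask(f,b); B=blobs(m,o,10)
        bx=rect(B[0][2],o); print(nm,[x[:2] for x in B], "rect",bx.round(1).tolist())
        x0,y0,k=o; c=cv2.resize(np.ascontiguousarray(f["pixels"][b[1]:b[3],b[0]:b[2],::-1]),None,fx=k,fy=k,interpolation=cv2.INTER_CUBIC)
        cs,_=cv2.findContours(m,0,1); c2=c.copy(); cv2.drawContours(c2,cs,-1,(0,0,255),1); v.append(cv2.copyMakeBorder(c2,0,400-c2.shape[0] if c2.shape[0]<400 else 0,0,300-c2.shape[1] if c2.shape[1]<300 else 0,0)[:400,:300])
    cv2.imwrite(f"pics/{nm}_c.png",np.hstack(v))
E
python3 - <<'E'
import cv2,numpy as np
a=[cv2.imread(f"pics/{n}_c.png") for n in("motor","coupler","cap","pump")]
cv2.imwrite("pics/all4.png",cv2.resize(np.vstack([np.hstack(a[:2]),np.hstack(a[2:])]),(800,533)))
E
```

```text
blue sides [0.1507 0.2285 0.1501 0.2276] cen [ 0.5342 -0.2954  0.0237] yaw 3.99771328947499
blue sides [0.1492 0.2286 0.1487 0.2296] cen [ 0.5358 -0.2936  0.026 ] yaw 4.174396603266606
blue sides [0.1529 0.2277 0.1503 0.227 ] cen [ 0.5337 -0.2965  0.026 ] yaw 4.098502654543296
blackknob (np.float64(219.8), array([393.23, 219.02])) [392.911  218.7797] [8.6252 8.9326] [0.5478 0.1145 0.012 ]
blackknob (np.float64(182.1), array([260.51, 175.71])) [260.8446 175.3944] [7.9812 8.1383] [0.5473 0.1128 0.012 ]
blackknob tri (array([0.5475, 0.1138, 0.0113]), np.float64(0.0017388335462545552))
green (np.float64(198.4), array([308.47, 232.38])) [308.6936 232.3552] [7.9433 8.659 ] [ 0.5641 -0.0983  0.012 ]
green (np.float64(175.3), array([343.13, 170.67])) [342.9486 170.5841] [7.5037 8.0755] [ 0.5625 -0.0993  0.012 ]
green tri (array([ 0.5628, -0.0988,  0.01  ]), np.float64(0.0011404842676133841))
motor [(np.float64(281.6), array([343.79, 184.7 ])), (np.float64(68.7), array([343.14, 195.66]))] rect [[329.9, 185.4], [344.5, 170.8], [358.5, 184.8], [343.9, 199.4]]
motor [(np.float64(36.4), array([29
[... 482 characters left out ...]
float64(69.5), array([380.19, 190.67]))] rect [[372.0, 185.1], [378.4, 163.1], [395.3, 168.1], [388.8, 190.1]]
cap [(np.float64(410.6), array([259.86, 221.82]))] rect [[247.0, 230.6], [258.1, 206.1], [272.7, 212.8], [261.6, 237.2]]
pump [(np.float64(232.1), array([349.24, 227.4 ])), (np.float64(114.5), array([348.08, 214.67])), (np.float64(47.3), array([355.5 , 217.19]))] rect [[332.5, 225.5], [342.3, 212.4], [365.0, 229.3], [355.2, 242.4]]
pump [(np.float64(77.6), array([307.58, 170.82])), (np.float64(69.6), array([297.48, 172.93])), (np.float64(58.4), array([305.18, 184.67])), (np.float64(34.5), array([299.92, 158.91]))] rect [[303.4, 163.0], [308.2, 162.0], [312.0, 180.2], [307.2, 181.2]]
```

View pics/all4.png

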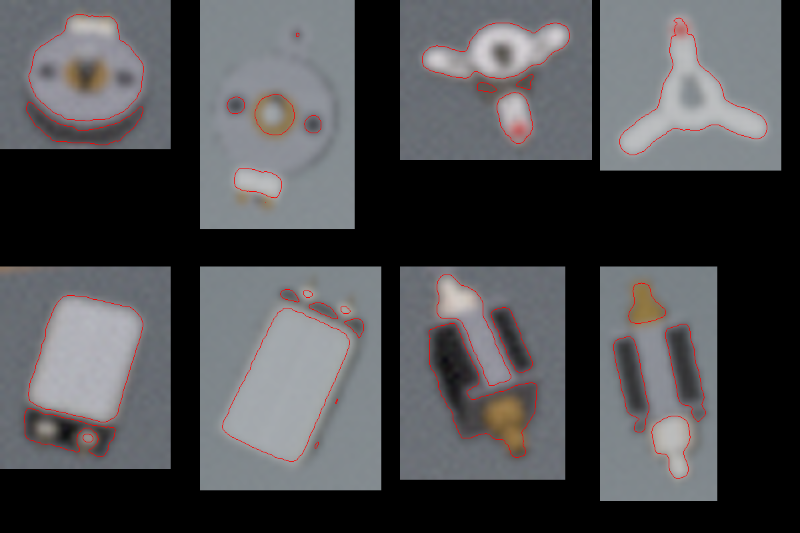

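```bash
cat > meas.py <<'E'
from h import *
np.set_printoptions(precision=4,suppress=True)
def yawd(v): return round(float(np.degrees(np.arctan2(v[1],v[0]))),1)
if __name__=="__main__":
    s=cam("scene");t=cam("top")
    # MOTOR
    m,o=mask(t,"brass",(289,195,318,238)); 
    for b in blobs(m,o,3): print("T brass",b[:2],onz(t,b[1],.027))
    m,o=mask(s,"brass",(328,172,360,200))
    for b in blobs(m,o,3): print("S brass",b[:2],onz(s,b[1],.027))
    m,o=diffmask(t,(289,195,318,238))
    H=[b for b in blobs(m,o,2.5)]; 
    for b in H: print("T feat",b[:2],onz(t,b[1],.025))
    m,o=diffmask(s,(328,168,360,200)); 
    for b in blobs(m,o,2.5): print("S feat",b[:2])
    m,o=mask(s,"white",(328,168,360,200)); B=blobs(m,o,2.5); 
    for b in B: print("S white",b[:2])
    m,o=mask(t,"white",(289,195,318,238)); B2=blobs(m,o,2.5)
    for b in B2: print("T white",b[:2])
    m,o=mask(s,"dark",(328,168,360,200)); 
    for b in blobs(m,o,1): print("S dark",b[:2])
    # COUPLER tips
    m,o=diffmask(t,(330,198,364,230)); B=blobs(m,o,10)[0][2]
    cs,_=cv2.findContours(B,0,1); c=max(cs,key=cv2.contourArea)[:,0]/o[2]+.5/o[2]-.5+np.array(o[:2])
    W=np.array([onz(t,p,.014)[:2] for p in c]); cen=W.mean(0)
    for it in range(4):
        d=W-cen; r=np.hypot(*d.T); a=np.degrees(np.arctan2(d[:,1],d[:,0])); tips=[]
        for k in range(3):
            sel=np.abs((a-12-120*k+180)%360-180)<50; i=np.where(sel)[0][np.argsort(-r[sel])[:6]]; tips.append(W[i].mean(0))
        cen=np.mean(tips,0)
    tips=np.array(tips); print("coupler T cen",cen,"tips r",np.hypot(*(tips-cen).T),"yaw",[yawd(v) for v in tips-cen])
    for f,b,n in((t,(330,198,364,230),"T"),(s,(290,180,318,210),"S")):
        m,o=mask(f,"red",b)
        for q in blobs(m,o,.5): print(n,"red",q[:2],onz(f,q[1],.014))
    # CAP
    m,o=mask(t,"bright",(244,200,278,242)); 
    m,o=diffmask(t,(244,200,278,242)); r=rect(blobs(m,o,50)[0][2],o); P=np.array([onz(t,p,.033) for p in r]); print("cap T",P.mean(0),np.linalg.norm(np.roll(P,-1,0)-P,axis=1),[yawd(v) for v in np.roll(P,-1,0)-P])
    m,o=diffmask(s,(368,160,400,198)); r=rect(blobs(m,o,50)[0][2],o); Q=np.array([onz(s,p,.033) for p in r]); print("cap S",Q.mean(0),np.linalg.norm(np.roll(Q,-1,0)-Q,axis=1)); 
    print("cap tri",tri(s,r.mean(0),t,rect(blobs(*diffmask(t,(244,200,278,242)),50)[0][2],diffmask(t,(244,200,278,242))[1]).mean(0)))
    # PUMP
    m,o=diffmask(t,(292,152,314,196)); B=blobs(m,o,20)
    C=[onz(t,b[1],.038) for b in B[:2]]; print("pump coils mid T",(C[0]+C[1])/2,yawd(C[1]-C[0]))
    w,br=onz(t,B[2][1],.023),onz(t,B[3][1],.023); print("white",w,"brass",br,"yaw",yawd(br-w))
    for b in B[:2]: R=rect(b[2],o);P=np.array([onz(t,p,.038) for p in R]);print("coil",P.mean(0),np.linalg.norm(np.roll(P,-1,0)-P,axis=1),[yawd(v) for v in np.roll(P,-1,0)-P])
    m,o=mask(s,"brass",(340,210,366,244));b=blobs(m,o,3)[0];print("S brass",b[:2],onz(s,b[1],.023), "tri",tri(s,b[1],t,B[3][1]))
    m,o=mask(s,"white",(335,200,366,225));b=blobs(m,o,3)[0];print("S white",b[:2],onz(s,b[1],.023),"tri",tri(s,b[1],t,B[2][1]))
E
python3 meas.py
```

```text
T brass (np.float64(6.8), array([304.54, 217.09])) [ 0.4409 -0.0029  0.027 ]
S brass (np.float64(15.1), array([343.81, 186.09])) [0.4452 0.0039 0.027 ]
T feat (np.float64(35.2), array([299.43, 228.68])) [0.4114 0.0097 0.025 ]
T feat (np.float64(23.1), array([303.08, 216.09])) [0.4434 0.001  0.025 ]
T feat (np.float64(8.9), array([295.25, 214.26])) [0.4478 0.0209 0.025 ]
T feat (np.float64(8.9), array([309.69, 217.85])) [ 0.4392 -0.0158  0.025 ]
S feat (np.float64(285.2), array([343.76, 184.75]))
S feat (np.float64(64.6), array([342.93, 195.7 ]))
S white (np.float64(14.3), array([344.8 , 176.57]))
T white (np.float64(22.5), array([299.41, 228.68]))
S dark (np.float64(12.0), array([339.18, 196.17]))
S dark (np.float64(8.7), array([347.77, 196.48]))
coupler T cen [ 0.4447 -0.1089] tips r [0.0395 0.04   0.04  ] yaw [7.6, 127.1, -112.0]
T red (np.float64(1.5), array([344.63, 203.1 ])) [ 0.4783 -0.1044  0.014 ]
S red (np.float64(3.2), array([303.81, 203.99])) [ 0.4805 -0.1031  0.014 ]
cap T [0.4279 0.109  0.033 ] [0.0674 0.0407 0.0673 0.0406] [-23.4, -113.8, 156.5, 66.3]
cap S [0.4302 0.11   0.033 ] [0.0742 0.0462 0.0736 0.0448]
cap tri (array([0.4279, 0.1102, 0.0291]), np.float64(0.0010636414122095774))
pump coils mid T [0.5546 0.0034 0.038 ] 103.0
white [ 0.5236 -0.0029  0.023 ] brass [0.5897 0.0117 0.023 ] yaw 12.5
coil [ 0.5557 -0.0094  0.038 ] [0.0123 0.0465 0.0122 0.0465] [-77.5, -167.5, 102.4, 12.5]
coil [0.5498 0.0158 0.038 ] [0.0115 0.0459 0.0115 0.0459] [-77.6, -167.5, 102.4, 12.6]
S brass (np.float64(54.8), array([354.54, 232.61])) [0.5834 0.012  0.023 ] tri (array([0.5884, 0.011 , 0.0316]), np.float64(0.00018563866996704277))
S white (np.float64(25.5), array([345.09, 209.68])) [ 0.515  -0.0019  0.023 ] tri (array([ 0.5225, -0.0035,  0.0346]), np.float64(0.0002775122572984246))
```

Candidates:
- **Motor:** grey can at top (303,216), against the turquoise one at (406,296).
- **Coupler:** off-white with a red dot at top (346,216), against the brown one at (468,270).
- **Knobs:** black at top (261,175), against green at (343,170).

I'm taking the grey motor, off-white coupler and black knob. The close crops confirm the red dot, the white terminals and the black colour. Sizes check out: trays 151×230, wing radius 40, and the two views agree to 2–3 mm. The capacitor goes first because it crowds the motor.

```bash
cat > plan.py <<'E'
import sys,numpy as np
from scipy.spatial.transform import Rotation as Ro
from station import get_state
def plan(x,y,z,a,s=None):
    s=s or get_state(); p=np.array(s["eef_pos"]);R=Ro.from_euler("xyz",s["ee_rot"]).as_matrix(); best=None
    for b in (a,a+180):
        c,q=np.cos(np.radians(b)),np.sin(np.radians(b)); T=np.array([[0,-q,c],[0,c,q],[-1,0,0]]); w=Ro.from_matrix(R.T@T).as_rotvec()
        d=R.T@(np.array([x,y,z])-p)
        print("shift",np.round(d,4),"rotvec",np.round(w,4),"rows~",max(np.linalg.norm(d)/.0625,np.linalg.norm(w)/.186).round(1))
    print("now",np.round(p,4),"jaw",np.degrees(np.arctan2(R[1,2],R[0,2])).round(1),"xdir",np.round(R[:,0],3),"q",np.round(s["q"],2),"w",round(s["width"],4),"F",np.round(s["force"],1),"t",s["t"])
if __name__=="__main__": plan(*map(float,sys.argv[1:5]))
E
python3 plan.py 0.4285 0.1095 0.14 66.5
```

```text
shift [ 0.0866 -0.4423  0.673 ] rotvec [ 6.649e-01 -1.000e-04  0.000e+00] rows~ 13.0
shift [ 0.0866 -0.4423  0.673 ] rotvec [-2.4767e+00 -1.0000e-04 -1.0000e-04] rows~ 13.3
now [ 0.1701 -0.6532  0.2266] jaw 104.6 xdir [ 0. -0. -1.] q [-1.03  0.36  0.01  0.   -1.22 -0.29] w 0.0878 F [-0.9 -1.  -0.4] t 0.7
```

```bash
python3 plan.py 0.48 -0.25 0.2 66.5
```

```text
shift [ 0.0266 -0.4015  0.3121] rotvec [ 6.649e-01 -1.000e-04  0.000e+00] rows~ 8.1
shift [ 0.0266 -0.4015  0.3121] rotvec [-2.4767e+00 -1.0000e-04 -1.0000e-04] rows~ 13.3
now [ 0.1701 -0.6532  0.2266] jaw 104.6 xdir [ 0. -0. -1.] q [-1.03  0.36  0.01  0.   -1.22 -0.29] w 0.0878 F [-0.9 -1.  -0.4] t 0.7
```

```bash
python3 -m crank '[[0.0266,-0.4015,0.3121,0.665,0,0,1],[0.0266,-0.4015,0.3121,0.665,0,0,1],[0.0266,-0.4015,0.3121,0.665,0,0,1],[0.0266,-0.4015,0.3121,0.665,0,0,1],[0.0266,-0.4015,0.3121,0.665,0,0,1],[0.0266,-0.4015,0.3121,0.665,0,0,1],[0.0266,-0.4015,0.3121,0.665,0,0,1],[0.0266,-0.4015,0.3121,0.665,0,0,1],[0.0266,-0.4015,0.3121,0.665,0,0,1]]' 25; python3 plan.py 0.4285 0.1095 0.1 66.5
```

```text
t: 1.82
eef_pos: [0.4817, -0.2474, 0.2]
ee_rot: [-1.115, 1.57, 0.049]
force: [-0.5, 0.0, -0.3]
width: 0.0875
shift [0.1    0.1902 0.3067] rotvec [0.0032 0.0003 0.0005] rows~ 6.0
shift [0.1    0.1902 0.3067] rotvec [-3.1384e+00 -8.0000e-04  4.0000e-04] rows~ 16.9
now [ 0.4817 -0.2474  0.2   ] jaw 66.7 xdir [ 0.001  0.    -1.   ] q [-0.11  0.16 -0.32 -0.   -1.09 -1.87] w 0.0875 F [-0.5  0.  -0.3] t 1.825
```

```bash
python3 -m crank '[[0.1,0.1902,0.3067,0,0,0,1],[0.1,0.1902,0.3067,0,0,0,1],[0.1,0.1902,0.3067,0,0,0,1],[0.1,0.1902,0.3067,0,0,0,1],[0.1,0.1902,0.3067,0,0,0,1],[0.1,0.1902,0.3067,0,0,0,1],[0.1,0.1902,0.3067,0,0,0,1],[0.1,0.1902,0.3067,0,0,0,1]]'; python3 plan.py 0.4285 0.1095 0.01 66.5; python3 - <<'E'
from h import *
s=cam("scene");t=cam("top")
crop(s,320,120,450,240,5,"s1.png"); crop(t,200,170,330,280,5,"t1.png")
for n in("s1","t1"): pass
print(proj(s,[.4285,.1095,.1]),proj(t,[.4285,.1095,.1]))
E
```

```text
t: 2.82
eef_pos: [0.4278, 0.107, 0.1]
ee_rot: [2.873, 1.57, -2.248]
force: [-0.1, 0.2, 0.0]
width: 0.0879
shift [0.09   0.0003 0.0026] rotvec [ 0.001  -0.0003 -0.0001] rows~ 1.4
shift [0.09   0.0003 0.0026] rotvec [-3.1406e+00  1.0000e-04 -5.0000e-04] rows~ 16.9
now [0.4278 0.107  0.1   ] jaw 66.6 xdir [-0. -0. -1.] q [ 0.7   0.1  -0.66  0.   -0.81 -2.68] w 0.0879 F [-0.1  0.2  0. ] t 2.825
[386.00602762 159.67505229] [254.88138236 221.20571046]
```

View pics/s1.png

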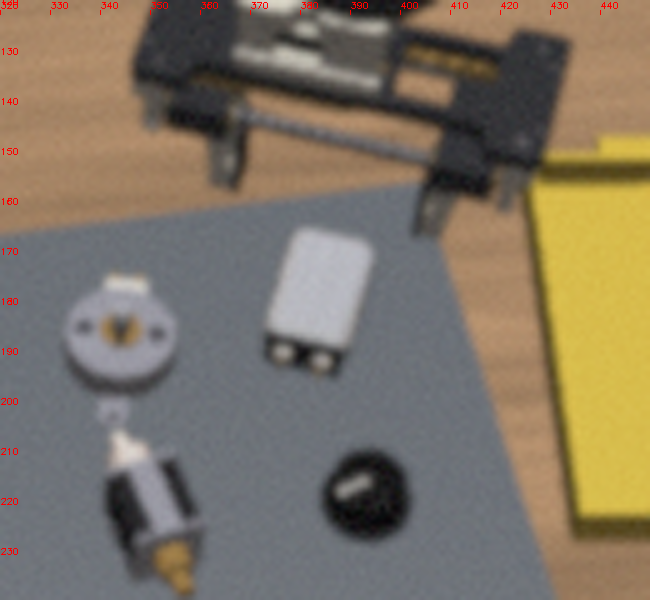

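```bash
python3 -m crank '[[0.045,0,0.002,0,0,0,1],[0.09,0,0.002,0,0,0,1],[0.09,0,0.002,0,0,0,1]]'; python3 - <<'E'
from h import *
s=cam("scene");t=cam("top")
crop(s,330,130,440,230,6,"s2.png"); crop(t,210,170,310,270,6,"t2.png")
E
```

```text
t: 3.3
eef_pos: [0.4271, 0.1062, 0.0081]
ee_rot: [2.649, 1.565, -2.476]
force: [0.4, -0.7, 0.9]
width: 0.0877
```

View pics/s2.png

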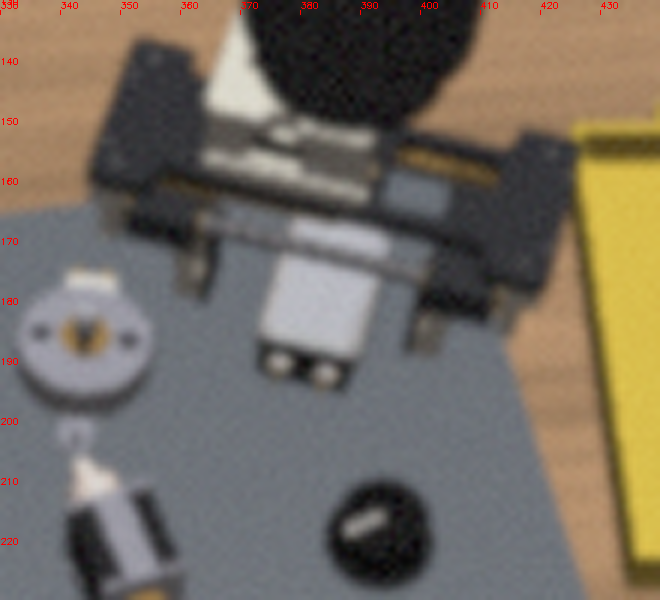

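View pics/t2.png

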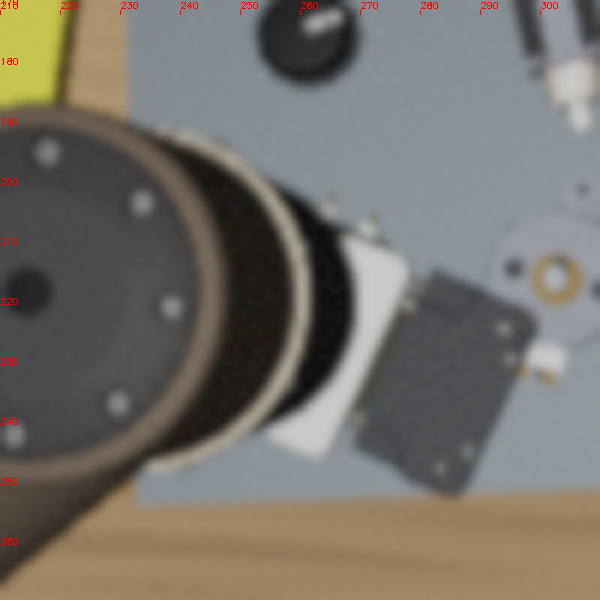

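```bash
python3 -m crank '[[0,0,0,0,0,0,0],[0,0,0,0,0,0,0],[0,0,0,0,0,0,0],[0,0,0,0,0,0,0],[0,0,0,0,0,0,0]]' 25; python3 plan.py 0.4285 0.1095 0.12 66.5
```

```text
t: 4.03
eef_pos: [0.4288, 0.1092, 0.0102]
ee_rot: [-0.548, 1.57, 0.613]
force: [-1.0, 1.5, 3.4]
width: 0.046
shift [-0.1098  0.0004  0.0002] rotvec [0.0003 0.0004 0.0003] rows~ 1.8
shift [-0.1098  0.0004  0.0002] rotvec [-3.1413e+00 -4.0000e-04  7.0000e-04] rows~ 16.9
now [0.4288 0.1092 0.0102] jaw 66.5 xdir [ 0.  0. -1.] q [ 0.7   0.26 -0.75  0.   -0.56 -2.68] w 0.046 F [-1.   1.5  3.4] t 4.025
```

```bash
python3 -m crank '[[-0.06,0,0,0,0,0,0],[-0.1,0,0,0,0,0,0],[-0.1,0,0,0,0,0,0]]' ; python3 plan.py 0.5217 0.2943 0.11 83.5;
```

```text
t: 4.4
eef_pos: [0.4302, 0.1102, 0.1126]
ee_rot: [-0.519, 1.565, 0.642]
force: [-0.9, -0.9, -2.5]
width: 0.0458
shift [ 0.0037 -0.0105  0.2053] rotvec [-0.2963  0.0046  0.0037] rows~ 3.3
shift [ 0.0037 -0.0105  0.2053] rotvec [ 2.8453  0.0053 -0.0067] rows~ 15.3
now [0.4302 0.1102 0.1126] jaw 66.5 xdir [ 0.005  0.004 -1.   ] q [ 0.7   0.09 -0.64  0.   -0.84 -2.68] w 0.0458 F [-0.9 -0.9 -2.5] t 4.4
```

```bash
python3 -m crank '[[0,-0.01,0.205,-0.297,0,0,0],[0,-0.01,0.205,-0.297,0,0,0],[0,-0.01,0.205,-0.297,0,0,0],[0,-0.01,0.205,-0.297,0,0,0],[0,-0.01,0.205,-0.297,0,0,0],[0,-0.01,0.205,-0.297,0,0,0]]' ; python3 plan.py 0.5217 0.2943 0.0125 83.5;
```

```text
t: 5.15
eef_pos: [0.5185, 0.2916, 0.1089]
ee_rot: [2.364, 1.568, -2.462]
force: [-0.5, -0.0, -1.7]
width: 0.0459
shift [ 0.0964 -0.003   0.0032] rotvec [-0.0003 -0.0018 -0.0017] rows~ 1.5
shift [ 0.0964 -0.003   0.0032] rotvec [ 3.1413e+00 -2.7000e-03  2.8000e-03] rows~ 16.9
now [0.5185 0.2916 0.1089] jaw 83.5 xdir [-0.002 -0.002 -1.   ] q [ 0.84  0.33 -0.32 -0.   -0.92 -2.52] w 0.0459 F [-0.5 -0.  -1.7] t 5.15
```

```bash
python3 -m crank '[[0.05,-0.002,0.002,0,0,0,0],[0.085,-0.002,0.002,0,0,0,0],[0.096,-0.002,0.002,0,0,0,0],[0.096,-0.002,0.002,0,0,0,0]]' ; python3 plan.py 0.5217 0.2943 0.0115 83.5;
```

```text
t: 5.65
eef_pos: [0.5217, 0.2941, 0.0142]
ee_rot: [2.714, 1.57, -2.112]
force: [0.1, -0.1, -1.8]
width: 0.0461
shift [0.0027 0.     0.0002] rotvec [-0.0001 -0.0007 -0.0003] rows~ 0.0
shift [0.0027 0.     0.0002] rotvec [ 3.1415e+00 -5.0000e-04  1.1000e-03] rows~ 16.9
now [0.5217 0.2941 0.0142] jaw 83.5 xdir [-0.    -0.001 -1.   ] q [ 0.84  0.45 -0.4   0.   -0.72 -2.52] w 0.0461 F [ 0.1 -0.1 -1.8] t 5.65
```

```bash
python3 - <<'E'
from h import *
s=cam("scene");t=cam("top")
crop(s,400,120,520,240,5,"s3.png")
E
```

```text
(no output)
```

View pics/s3.png

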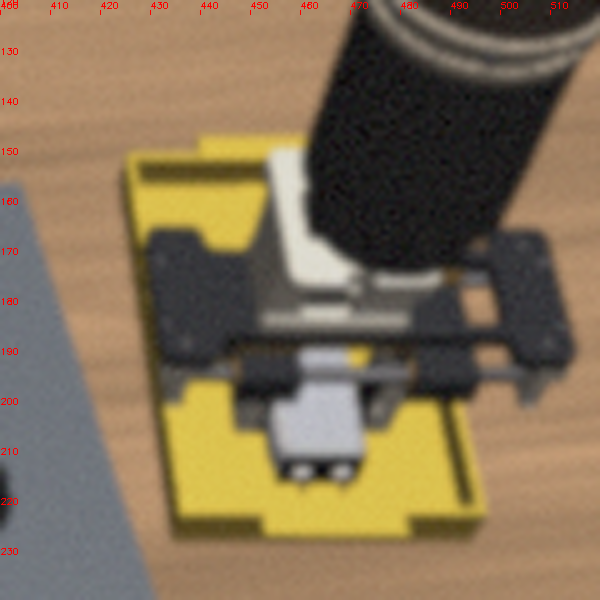

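```bash
python3 -m crank '[[0.0025,0,0,0,0,0,0],[0.0025,0,0,0,0,0,0],[0.0025,0,0,0,0,0,0.8],[0.0025,0,0,0,0,0,0.8],[0.0025,0,0,0,0,0,0.8]]' ; python3 plan.py 0.45 0.006 0.11 76.5
```

```text
t: 6.38
eef_pos: [0.5219, 0.2949, 0.0116]
ee_rot: [-0.838, 1.571, 0.62]
force: [0.9, -0.3, 0.2]
width: 0.068
shift [-0.0984  0.0388 -0.2951] rotvec [0.1225 0.0002 0.0002] rows~ 5.0
shift [-0.0984  0.0388 -0.2951] rotvec [-3.0191e+00 -3.0000e-04  3.0000e-04] rows~ 16.2
now [0.5219 0.2949 0.0116] jaw 83.5 xdir [ 0.  0. -1.] q [ 0.84  0.45 -0.4   0.   -0.72 -2.52] w 0.068 F [ 0.9 -0.3  0.2] t 6.375
```

```bash
python3 -m crank '[[-0.05,0,0,0,0,0,0.8],[-0.1,0,0,0,0,0,0.8],[-0.1,0,0,0,0,0,0.8]]'; python3 - <<'E'
from meas import *
s=cam("scene");t=cam("top")
crop(s,325,165,365,210,14,"s4.png"); crop(t,285,192,325,238,13,"t4.png"); crop(t,140,145,235,260,5,"t4y.png")
E
```

```text
t: 6.75
eef_pos: [0.524, 0.2966, 0.1161]
ee_rot: [-0.736, 1.563, 0.722]
force: [-0.3, 0.2, -0.5]
width: 0.0702
```

View pics/s4.png

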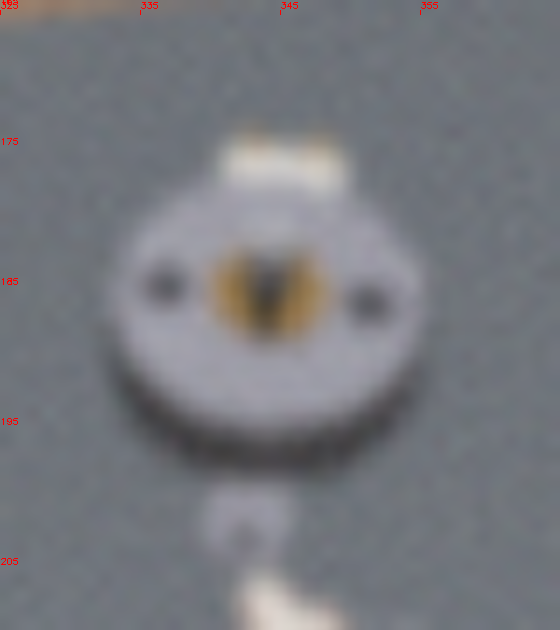

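View pics/t4.png

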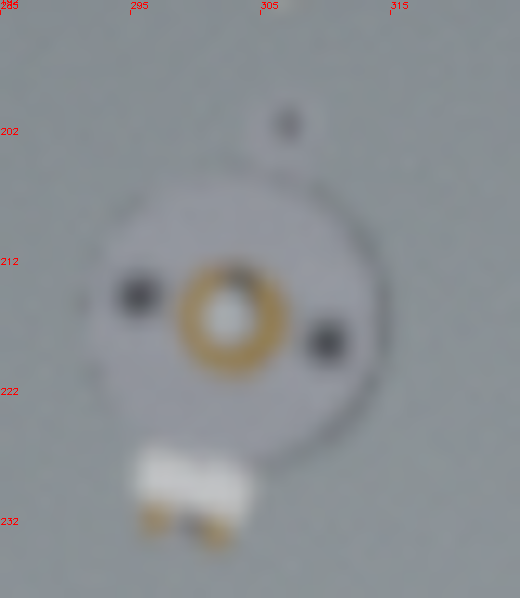

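```bash
python3 - <<'E'
from meas import *
s=cam("scene");t=cam("top")
for f,h1,h2,e,b,n in((t,(295.1,214.3),(309.6,217.8),(306.65,201.1),(302.4,216.0),"T"),(s,(350.9,186.1),(336.3,184.9),(342.0,202.9),(343.6,185.6),"S")):
    A,B=onz(f,h1,.025),onz(f,h2,.025); c=(A+B)/2; E=onz(f,e,.0055)
    v=A-B; print(n,"cen",c,"holes dist",np.linalg.norm(v),"yaw holes",yawd([v[1],-v[0]]),"ear",E,np.linalg.norm((E-c)[:2]),"yaw ear",yawd(E-c),"brass",onz(f,b,.027))
print(tri(s,(350.9,186.1),t,(295.1,214.3)),tri(s,(336.3,184.9),t,(309.6,217.8)),tri(s,(342,202.9),t,(306.65,201.1)))
E
```

```text
T cen [0.4435 0.0029 0.025 ] holes dist 0.03786763519983595 yaw holes -12.8 ear [ 0.4827 -0.0064  0.0055] 0.04025211569670405 yaw ear -13.2 brass [0.4436 0.0026 0.027 ]
S cen [0.4418 0.0039 0.025 ] holes dist 0.037842437928221395 yaw holes -12.1 ear [ 0.4822 -0.005   0.0055] 0.04132611170461759 yaw ear -12.3 brass [0.4436 0.0036 0.027 ]
(array([0.4477, 0.0215, 0.0276]), np.float64(0.0008824454875751896)) (array([ 0.4393, -0.0153,  0.027 ]), np.float64(0.0008507720186214479)) (array([ 0.4827, -0.0057,  0.0063]), np.float64(0.0013568164735024424))
```

View pics/t4y.png

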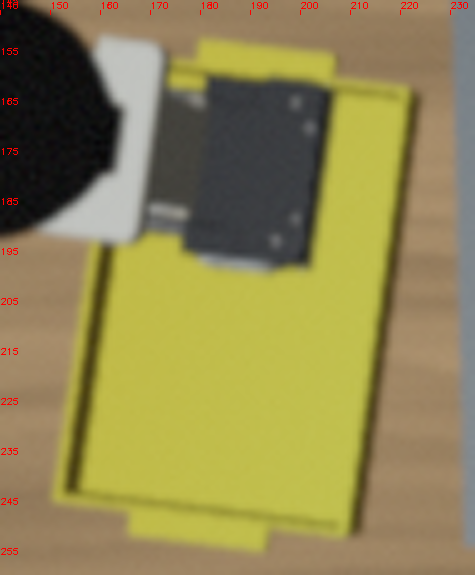

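```bash
python3 plan.py 0.4433 0.0033 0.11 77.4
```

```text
shift [ 0.0009  0.0445 -0.2979] rotvec [ 0.1065 -0.0011 -0.0011] rows~ 4.8
shift [ 0.0009  0.0445 -0.2979] rotvec [-3.0351e+00  1.6000e-03 -1.7000e-03] rows~ 16.3
now [0.5212 0.2942 0.1105] jaw 83.5 xdir [-0.001 -0.001 -1.   ] q [ 0.84  0.33 -0.31 -0.   -0.93 -2.52] w 0.0703 F [-0.2 -0.3  0.7] t 6.95
```

```bash
python3 -m crank '[[0.001,0.0445,-0.298,0.1065,0,0,1],[0.001,0.0445,-0.298,0.1065,0,0,1],[0.001,0.0445,-0.298,0.1065,0,0,1],[0.001,0.0445,-0.298,0.1065,0,0,1],[0.001,0.0445,-0.298,0.1065,0,0,1],[0.001,0.0445,-0.298,0.1065,0,0,1],[0.001,0.0445,-0.298,0.1065,0,0,1],[0.001,0.0445,-0.298,0.1065,0,0,1]]'; python3 plan.py 0.4433 0.0033 0.008 77.4
```

```text
t: 7.95
eef_pos: [0.4442, 0.0044, 0.1101]
ee_rot: [2.291, 1.57, -2.64]
force: [-0.2, -0.4, -0.1]
width: 0.0878
shift [ 0.1021  0.0006 -0.0012] rotvec [ 0.0011 -0.0005 -0.0005] rows~ 1.6
shift [ 0.1021  0.0006 -0.0012] rotvec [-3.1404e+00  8.0000e-04 -7.0000e-04] rows~ 16.9
now [0.4442 0.0044 0.1101] jaw 77.5 xdir [-0.001 -0.    -1.   ] q [ 0.46  0.09 -0.64  0.   -0.84 -2.25] w 0.0878 F [-0.2 -0.4 -0.1] t 7.95
```

```bash
python3 -m crank '[[0.05,0.0,-0.0005,0,0,0,1],[0.09,0,-0.0005,0,0,0,1],[0.102,0,-0.0005,0,0,0,1],[0.102,0,-0.0005,0,0,0,1],[0.102,0,-0.0005,0,0,0,0],[0.102,0,-0.0005,0,0,0,0],[0.102,0,-0.0005,0,0,0,0],[0.102,0,-0.0005,0,0,0,0],[0.102,0,-0.0005,0,0,0,0]]' 30; python3 plan.py 0.4433 0.0033 0.12 77.4
```

```text
t: 9.07
eef_pos: [0.4442, 0.0034, 0.009]
ee_rot: [-0.954, 1.57, 0.397]
force: [-2.2, 1.4, 7.3]
width: 0.0568
shift [-0.111   0.0008 -0.0002] rotvec [0.0003 0.0006 0.0008] rows~ 1.8
shift [-0.111   0.0008 -0.0002] rotvec [-3.1413e+00 -1.3000e-03  9.0000e-04] rows~ 16.9
now [0.4442 0.0034 0.009 ] jaw 77.4 xdir [ 0.001  0.    -1.   ] q [ 0.45  0.26 -0.75  0.   -0.56 -2.24] w 0.0568 F [-2.2  1.4  7.3] t 9.075
```

```bash
python3 -m crank '[[0,0,0,0,0,0,0],[0,0,0,0,0,0,0]]'; python3 - <<'E'
from h import *
s=cam("scene");t=cam("top")
crop(s,290,130,400,230,6,"s5.png")
print(get_state()["joint_efforts"],get_state()["moment"])
E
```

```text
t: 9.32
eef_pos: [0.4442, 0.0033, 0.009]
ee_rot: [-0.989, 1.57, 0.362]
force: [-1.4, 0.4, 6.9]
width: 0.0573
[-4.09628050e-01 -3.48915303e+01  1.55781770e+01  3.75165179e+00
  3.43576865e-01  3.08312208e-02] [ 0.44081221  0.67568642 -0.01497038]
```

View pics/s5.png

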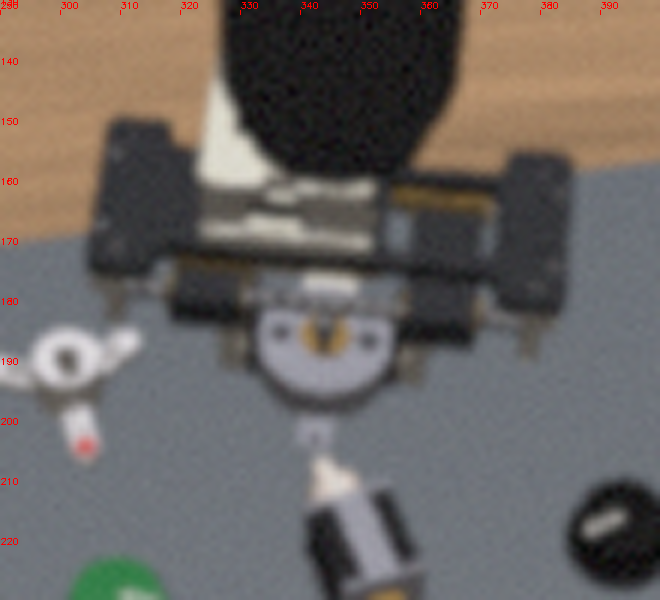

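```bash
python3 -m crank '[[-0.005,0,0,0,0,0,0],[-0.01,0,0,0,0,0,0],[-0.03,0,0,0,0,0,0],[-0.09,0,0,0,0,0,0],[-0.09,0,0,0,0,0,0],[-0.09,0,0,0,0,0,0],[-0.09,0,0,0,0,0,0]]'; python3 - <<'E'
from meas import *
s=cam("scene");t=cam("top")
crop(s,290,70,430,210,5,"s6.png"); crop(t,260,160,370,270,5,"t6.png")
E
python3 plan.py 0.4223 0.3057 0.10 83.5
```

```text
t: 10.3
eef_pos: [0.4427, 0.0028, 0.0973]
ee_rot: [2.11, 1.568, -2.822]
force: [0.9, -0.4, -2.9]
width: 0.0573
shift [-0.0029  0.0863  0.2911] rotvec [-0.1064 -0.0014 -0.0022] rows~ 4.9
shift [-0.0029  0.0863  0.2911] rotvec [ 3.0352e+00 -3.3000e-03  2.1000e-03] rows~ 16.3
now [0.443  0.0028 0.0973] jaw 77.4 xdir [-0.002 -0.001 -1.   ] q [ 0.45  0.11 -0.66 -0.   -0.81 -2.24] w 0.0571 F [ 0.   0.2 -4.3] t 10.4
```

View pics/s6.png

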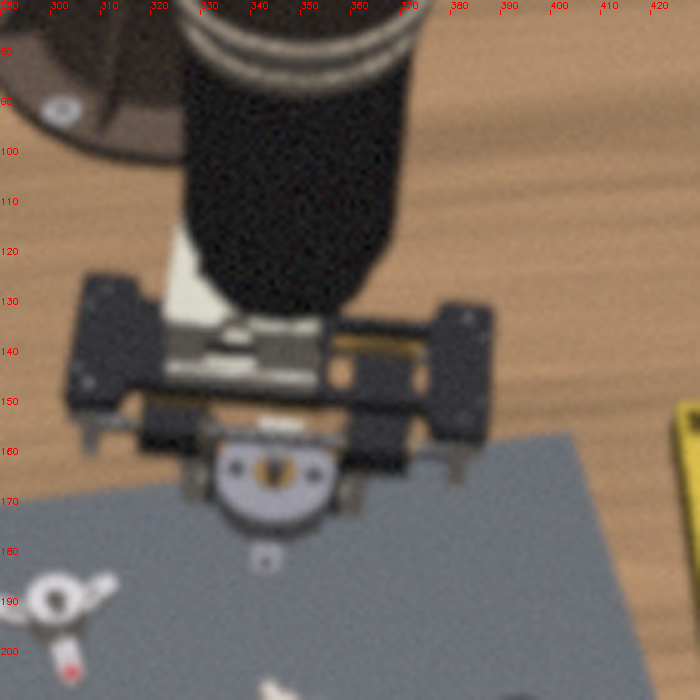

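View pics/t6.png

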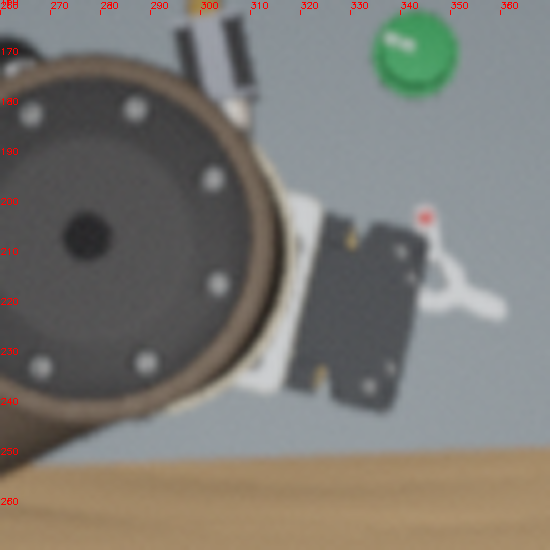

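```bash
python3 -m crank '[[-0.003,0.0863,0.2911,-0.1064,0,0,0],[-0.003,0.0863,0.2911,-0.1064,0,0,0],[-0.003,0.0863,0.2911,-0.1064,0,0,0],[-0.003,0.0863,0.2911,-0.1064,0,0,0],[-0.003,0.0863,0.2911,-0.1064,0,0,0],[-0.003,0.0863,0.2911,-0.1064,0,0,0],[-0.003,0.0863,0.2911,-0.1064,0,0,0],[-0.003,0.0863,0.2911,-0.1064,0,0,0],[-0.003,0.0863,0.2911,-0.1064,0,0,0]]'; python3 plan.py 0.4223 0.3057 0.0125 83.5
```

```text
t: 11.52
eef_pos: [0.4232, 0.3051, 0.1015]
ee_rot: [2.703, 1.571, -2.124]
force: [0.4, 0.4, -3.4]
width: 0.0575
shift [0.089  0.0009 0.0005] rotvec [-0.001  -0.0002 -0.0001] rows~ 1.4
shift [0.089  0.0009 0.0005] rotvec [ 3.1406e+00 -1.0000e-04  3.0000e-04] rows~ 16.9
now [0.4232 0.3051 0.1015] jaw 83.4 xdir [-0. -0. -1.] q [ 1.    0.23 -0.49  0.   -0.85 -2.69] w 0.0575 F [ 0.4  0.4 -3.4] t 11.525
```

```bash
python3 -m crank '[[0.05,0.001,0.0005,0,0,0,0],[0.08,0.001,0.0005,0,0,0,0],[0.089,0.001,0.0005,0,0,0,0],[0.0905,0.001,0.0005,0,0,0,0],[0.0905,0.001,0.0005,0,0,0,0]]'; python3 plan.py 0.4223 0.3057 0.010 83.5
```

```text
t: 12.15
eef_pos: [0.4228, 0.3074, 0.0121]
ee_rot: [-0.552, 1.569, 0.906]
force: [0.5, 0.5, -1.9]
width: 0.0575
shift [ 0.0021  0.0003 -0.0017] rotvec [0.0002 0.0017 0.001 ] rows~ 0.0
shift [ 0.0021  0.0003 -0.0017] rotvec [-3.1414e+00 -1.6000e-03  2.6000e-03] rows~ 16.9
now [0.4228 0.3074 0.0121] jaw 83.5 xdir [ 0.001  0.002 -1.   ] q [ 1.    0.36 -0.58  0.   -0.64 -2.69] w 0.0575 F [ 0.5  0.5 -1.9] t 12.15
```

```bash
python3 -m crank '[[0.001,0,0,0,0,0,0],[0.002,0,0,0,0,0,0],[0.0025,0,0,0,0,0,0],[0.0025,0,0,0,0,0,0]]'; python3 plan.py 0.4223 0.3057 0.010 83.5
```

```text
t: 12.65
eef_pos: [0.4225, 0.3072, 0.01]
ee_rot: [-0.67, 1.569, 0.788]
force: [-3.2, -1.1, 10.5]
width: 0.0571
shift [ 0.     -0.     -0.0015] rotvec [0.0008 0.0013 0.001 ] rows~ 0.0
shift [ 0.     -0.     -0.0015] rotvec [-3.1408e+00 -1.6000e-03  2.0000e-03] rows~ 16.9
now [0.4225 0.3072 0.01  ] jaw 83.5 xdir [ 0.001  0.001 -1.   ] q [ 1.01  0.36 -0.58  0.   -0.63 -2.69] w 0.0571 F [-3.2 -1.1 10.5] t 12.65
```

```bash
python3 -m crank '[[0,0,0,0,0,0,0.85],[0,0,0,0,0,0,0.85],[0,0,0,0,0,0,0.85],[-0.03,0,0,0,0,0,0.85],[-0.07,0,0,0,0,0,0.85],[-0.07,0,0,1.57,0,0,0.85],[-0.07,0,0,1.57,0,0,0.85],[-0.07,0,0,1.57,0,0,0.85],[-0.07,0,0,1.57,0,0,0.6],[-0.07,0,0,1.57,0,0,0.6]]' 5;python3 plan.py 0.422 0.307 0.0415 -6.5; python3 - <<'E'
from h import *
s=cam("scene")
crop(s,380,90,500,210,5,"s7.png")
E
```

```text
t: 13.9
eef_pos: [0.4458, 0.274, 0.0597]
ee_rot: [1.476, 1.357, 2.154]
force: [-0.2, 0.2, -0.2]
width: 0.0601
shift [0.0264 0.0359 0.0017] rotvec [ 0.7889 -0.0649 -0.2091] rows~ 4.4
shift [0.0264 0.0359 0.0017] rotvec [-2.3387  0.2592 -0.0804] rows~ 12.7
now [0.4458 0.274  0.0597] jaw 38.8 xdir [-0.117  0.177 -0.977] q [ 0.75  0.31 -0.4  -0.28 -0.84 -3.03] w 0.0601 F [-0.2  0.2 -0.2] t 13.9
```

View pics/s7.png

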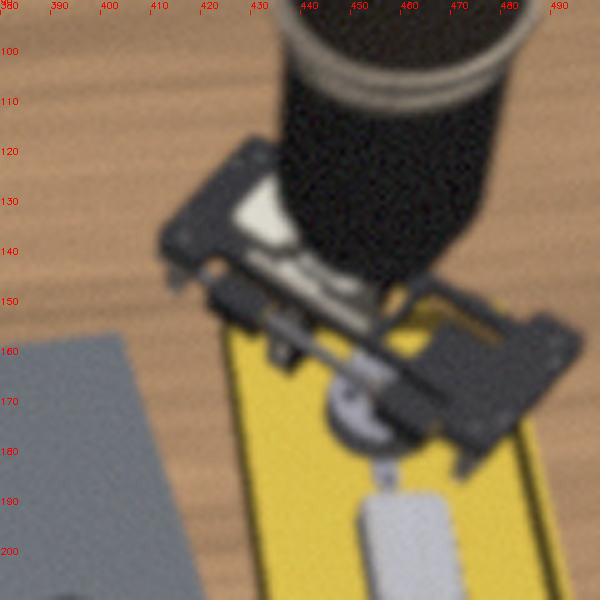

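```bash
python3 -m crank '[[-0.03,0,0,-0.3,0,0,0.6]]'; python3 plan.py 0.422 0.307 0.09 83.5
```

```text
t: 14.08
eef_pos: [0.4478, 0.2669, 0.0873]
ee_rot: [1.31, 1.36, 2.181]
force: [-0.1, 0.6, 0.7]
width: 0.0534
shift [0.0074 0.0451 0.0139] rotvec [-0.5841  0.1124 -0.1819] rows~ 3.3
shift [0.0074 0.0451 0.0139] rotvec [ 2.5432 -0.2391 -0.1478] rows~ 13.8
now [0.4478 0.2669 0.0873] jaw 49.6 xdir [-0.12   0.171 -0.978] q [ 0.74  0.27 -0.38 -0.27 -0.91 -2.85] w 0.0534 F [-0.1  0.6  0.7] t 14.075
```

```bash
python3 -m crank '[[0.0074,0.045,0.0139,-0.584,0.1124,-0.1819,0.6],[0.0074,0.045,0.0139,-0.584,0.1124,-0.1819,0.6],[0.0074,0.045,0.0139,-0.584,0.1124,-0.1819,0.6],[0.0074,0.045,0.0139,-0.584,0.1124,-0.1819,0.6],[0.0074,0.045,0.0139,-0.584,0.1124,-0.1819,0.6],[0.0074,0.045,0.0139,-0.584,0.1124,-0.1819,0.6]]'; python3 plan.py 0.4225 0.3072 0.09 173.5
```

```text
t: 14.82
eef_pos: [0.4232, 0.3087, 0.092]
ee_rot: [-0.609, 1.566, 0.844]
force: [-0.4, 0.4, 0.3]
width: 0.0523
shift [ 0.002   0.0006 -0.0016] rotvec [-1.5749e+00  9.0000e-04  5.2000e-03] rows~ 8.5
shift [ 0.002   0.0006 -0.0016] rotvec [ 1.5667e+00  5.2000e-03 -9.0000e-04] rows~ 8.4
now [0.4232 0.3087 0.092 ] jaw 83.3 xdir [ 0.003  0.004 -1.   ] q [ 1.01  0.24 -0.5   0.   -0.82 -2.69] w 0.0523 F [-0.4  0.4  0.3] t 14.825
```

```bash
python3 -m crank '[[0,0.0006,-0.0016,-1.575,0,0.003,0.6],[0,0.0006,-0.0016,-1.575,0,0.003,0.6],[0,0.0006,-0.0016,-1.575,0,0.003,0.6],[0,0.0006,-0.0016,-1.575,0,0.003,0.6],[0,0.0006,-0.0016,-1.575,0,0.003,0.6],[0,0.0006,-0.0016,-1.575,0,0.003,0.6],[0,0.0006,-0.0016,-1.575,0,0.003,0.6],[0,0.0006,-0.0016,-1.575,0,0.003,0.6],[0,0.0006,-0.0016,-1.575,0,0.003,0.6],[0,0.0006,-0.0016,-1.575,0,0.003,0.6]]'; python3 plan.py 0.4225 0.3072 0.042 173.5; python3 - <<'E'
from h import *
s=cam("scene")
crop(s,400,110,500,210,6,"s8.png")
E
```

```text
t: 16.08
eef_pos: [0.4227, 0.307, 0.092]
ee_rot: [-2.107, 1.569, 0.921]
force: [-0.9, -0.4, -0.2]
width: 0.0526
shift [ 0.05   -0.0001  0.0003] rotvec [-0.0003 -0.0011  0.0018] rows~ 0.8
shift [ 0.05   -0.0001  0.0003] rotvec [3.1413e+00 2.9000e-03 1.7000e-03] rows~ 16.9
now [0.4227 0.307  0.092 ] jaw 173.5 xdir [ 0.001  0.002 -1.   ] q [ 1.    0.24 -0.5   0.   -0.83 -1.12] w 0.0526 F [-0.9 -0.4 -0.2] t 16.075
```

View pics/s8.png

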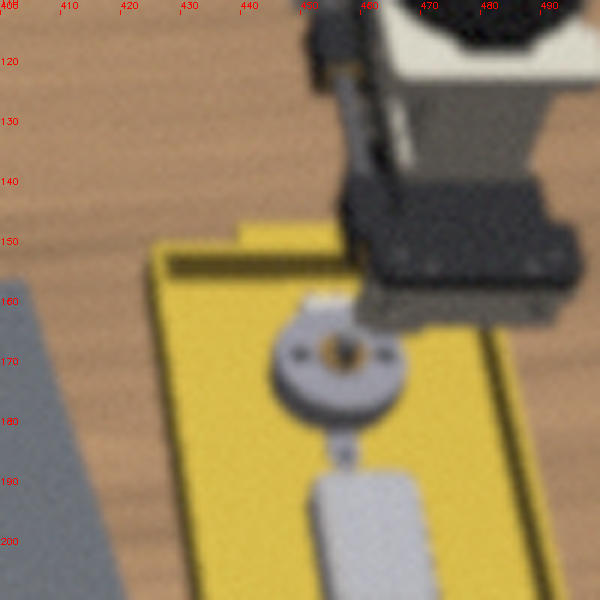

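```bash
python3 - <<'E'
from meas import *
s=cam("scene")
h=lambda x,y:(400+x/6-.42,110+y/6-.42)
A,B=onz(s,h(386,354),.026),onz(s,h(301,353),.026);E=onz(s,h(345,455),.0065);c=(A+B)/2;v=A-B
print(c,np.linalg.norm(v),yawd([v[1],-v[0]]),E,yawd(E-c),np.linalg.norm((E-c)[:2]))
E
```

```text
[0.4203 0.3083 0.026 ] 0.037273056708407554 -7.2 [0.461  0.3026 0.0065] -8.0 0.041065459959762116
```

```bash
python3 -m crank '[[0.025,0,0,0,0,0,0.6],[0.045,0,0,0,0,0,0.6],[0.0503,0,0,0,0,0,0.6],[0.0503,0,0,0,0,0,0.3],[0.0503,0,0,0,0,0,0.3],[0.0503,0,0,0,0,0,0.2],[0.0503,0,0,0,0,0,0],[0.0503,0,0,0,0,0,0],[0.0503,0,0,0,0,0,0]]' 5; python3 plan.py 0.4225 0.3072 0.042 173.5
```

```text
t: 17.3
eef_pos: [0.4222, 0.3073, 0.0418]
ee_rot: [-2.306, 1.569, 0.725]
force: [-2.0, -0.1, 1.2]
width: 0.0085
shift [-0.0002  0.0001 -0.0003] rotvec [ 0.0028 -0.0013  0.0014] rows~ 0.0
shift [-0.0002  0.0001 -0.0003] rotvec [-3.1388e+00 -2.2000e-03 -2.0000e-03] rows~ 16.9
now [0.4222 0.3073 0.0418] jaw 173.7 xdir [ 0.001  0.001 -1.   ] q [ 1.01  0.31 -0.55  0.   -0.71 -1.12] w 0.0085 F [-2.  -0.1  1.2] t 17.3
```

```bash
python3 -m crank '[[0,0,0,0,0,0,0.4],[0,0,0,0,0,0,0.4],[-0.04,0,0,0,0,0,0.6],[-0.08,0,0,0,0,0,0.6],[-0.08,0,0,0,0,0,0.6]]' 5; python3 plan.py 0.445 -0.1085 0.12 97.6
```

```text
t: 17.92
eef_pos: [0.4237, 0.3089, 0.1248]
ee_rot: [-2.2, 1.563, 0.832]
force: [0.1, 0.6, -0.7]
width: 0.0504
shift [ 0.0024  0.4126 -0.0671] rotvec [1.328e+00 3.000e-04 8.700e-03] rows~ 7.1
shift [ 0.0024  0.4126 -0.0671] rotvec [-1.8135e+00 -9.3000e-03  3.0000e-04] rows~ 9.8
now [0.4237 0.3089 0.1248] jaw 173.7 xdir [ 0.005  0.006 -1.   ] q [ 1.01  0.2  -0.46  0.   -0.9  -1.12] w 0.0504 F [ 0.1  0.6 -0.7] t 17.925
```

```bash
python3 -m crank '[[0.001,0.4126,-0.067,1.328,0,0.0,0.6],[0.001,0.4126,-0.067,1.328,0,0.0,0.6],[0.001,0.4126,-0.067,1.328,0,0.0,0.6],[0.001,0.4126,-0.067,1.328,0,0.0,0.6],[0.001,0.4126,-0.067,1.328,0,0.0,0.6],[0.001,0.4126,-0.067,1.328,0,0.0,0.6],[0.001,0.4126,-0.067,1.328,0,0.0,0.6],[0.001,0.4126,-0.067,1.328,0,0.0,0.6],[0.001,0.4126,-0.067,1.328,0,0.0,0.6],[0.001,0.4126,-0.067,1.328,0,0.0,0.6]]' 5; python3 plan.py 0.445 -0.1085 0.0165 97.6; python3 - <<'E'
from h import *
s=cam("scene");t=cam("top")
crop(s,250,120,350,220,6,"s9.png");crop(t,140,145,235,260,5,"t9.png")
E
```

```text
t: 19.18
eef_pos: [0.4432, -0.1094, 0.12]
ee_rot: [-0.942, 1.569, 0.763]
force: [0.1, 0.4, 0.4]
width: 0.0522
shift [ 0.1035 -0.0017  0.0005] rotvec [0.002  0.0011 0.0015] rows~ 1.7
shift [ 0.1035 -0.0017  0.0005] rotvec [-3.1396e+00 -2.4000e-03  1.7000e-03] rows~ 16.9
now [ 0.4432 -0.1094  0.12  ] jaw 97.7 xdir [ 0.001  0.001 -1.   ] q [ 0.19  0.1  -0.6  -0.   -0.87 -1.63] w 0.0522 F [0.1 0.4 0.4] t 19.175
```

View pics/s9.png

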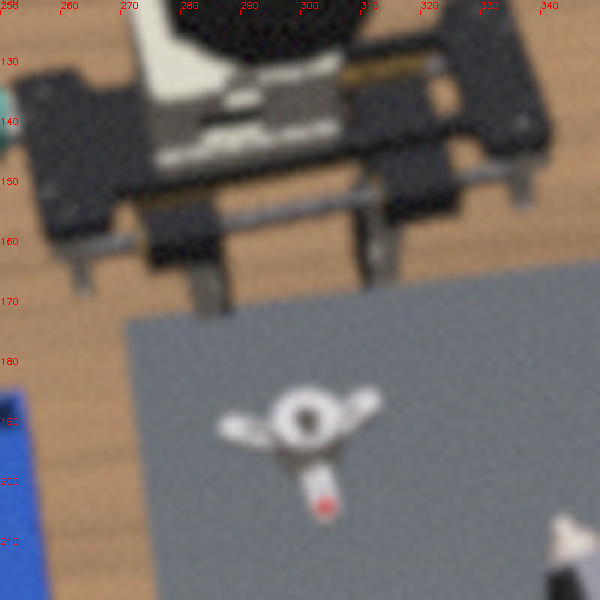

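View pics/t9.png

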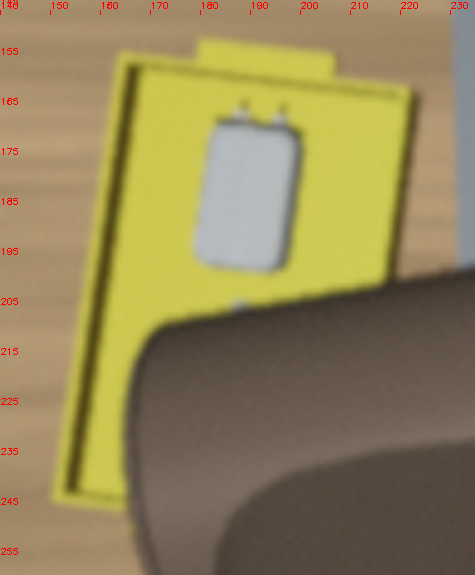

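```bash
python3 - <<'E'
from h import *
s=cam("scene"); print(onz(s,(300.75,188.9),.029))
E
python3 -m crank '[[0.05,-0.0015,0.0005,0,0,0,0.6],[0.09,-0.0015,0.0005,0,0,0,0.6],[0.1035,-0.0015,0.0005,0,0,0,0.6],[0.1035,-0.0015,0.0005,0,0,0,0.6]]' ; python3 plan.py 0.445 -0.1085 0.0165 97.6
```

```text
[ 0.44333049 -0.10721228  0.029     ]
t: 19.82
eef_pos: [0.4447, -0.1092, 0.0165]
ee_rot: [-0.211, 1.57, 1.493]
force: [-0.1, 0.2, 0.2]
width: 0.0529
shift [-0.     -0.0003  0.0006] rotvec [0.0006 0.0008 0.0002] rows~ 0.0
shift [-0.     -0.0003  0.0006] rotvec [-3.141e+00 -3.000e-04  1.200e-03] rows~ 16.9
now [ 0.4447 -0.1092  0.0165] jaw 97.6 xdir [ 0.     0.001 -1.   ] q [ 0.19  0.26 -0.71 -0.   -0.59 -1.63] w 0.0529 F [-0.1  0.2  0.2] t 19.825
```

Now close gently on the hub in this direction, open, turn 90°, and close again, so the jaws centre the coupler both ways.

```bash
python3 -m crank '[[0,0,0,0,0,0,0.4],[0,0,0,0,0,0,0.3],[0,0,0,0,0,0,0.2],[0,0,0,0,0,0,0.2],[0,0,0,0,0,0,0.2]]' 6 ; python3 plan.py 0.445 -0.1085 0.0165 187.6
```

```text
t: 20.45
eef_pos: [0.4454, -0.1093, 0.0175]
ee_rot: [-1.278, 1.568, 0.425]
force: [-1.2, 2.1, 7.2]
width: 0.0288
shift [0.001  0.0003 0.0009] rotvec [-1.571  -0.0017  0.0032] rows~ 8.4
shift [0.001  0.0003 0.0009] rotvec [1.5706 0.0032 0.0017] rows~ 8.4
now [ 0.4454 -0.1093  0.0175] jaw 97.6 xdir [ 0.003  0.001 -1.   ] q [ 0.19  0.26 -0.71 -0.   -0.59 -1.63] w 0.0288 F [-1.2  2.1  7.2] t 20.45
```

```bash
python3 -m crank '[[0,0,0,0,0,0,0.5],[0,0,0,0,0,0,0.6],[-0.003,0,0,-0.18,0,0,0.6],[-0.003,0,0,-1.571,0,0,0.6],[-0.003,0,0,-1.571,0,0,0.6],[-0.003,0,0,-1.571,0,0,0.6],[-0.003,0,0,-1.571,0,0,0.6],[-0.003,0,0,-1.571,0,0,0.6],[-0.003,0,0,-1.571,0,0,0.6],[-0.003,0,0,-1.571,0,0,0.6]]' 6 ; python3 -m crank '[[0,0,0,-0.185,0,0,0.6]]'; python3 plan.py 0.4447 -0.1092 0.017 187.6
```

```text
t: 21.7
eef_pos: [0.4447, -0.1095, 0.0196]
ee_rot: [-2.451, 1.569, 0.75]
force: [0.2, -0.6, 0.1]
width: 0.0527
t: 21.82
eef_pos: [0.4447, -0.1095, 0.0196]
ee_rot: [-2.608, 1.569, 0.778]
force: [-0.2, -0.6, -0.6]
width: 0.0524
shift [ 0.0026 -0.0003 -0.0001] rotvec [ 0.1122 -0.0014  0.0009] rows~ 0.6
shift [ 0.0026 -0.0003 -0.0001] rotvec [-3.0294e+00 -1.4000e-03 -2.1000e-03] rows~ 16.3
now [ 0.4447 -0.1095  0.0196] jaw -166.0 xdir [ 0.001  0.001 -1.   ] q [ 0.19  0.26 -0.71 -0.   -0.6   0.06] w 0.0524 F [-0.2 -0.6 -0.6] t 21.825
```

```bash
python3 -m crank '[[0.0005,0,0,0.112,0,0,0.6],[0.0005,0,0,0.112,0,0,0.6],[0.0005,0,0,0.112,0,0,0.6]]'; python3 plan.py 0.4447 -0.1092 0.017 187.6; python3 - <<'E'
from h import *
s=cam("scene")
crop(s,250,120,350,220,6,"s10.png")
E
```

```text
t: 22.2
eef_pos: [0.4448, -0.1094, 0.0191]
ee_rot: [-2.568, 1.569, 0.702]
force: [-0.7, 0.1, 0.2]
width: 0.0525
shift [ 0.0021 -0.0002  0.0001] rotvec [-0.004  -0.0016  0.001 ] rows~ 0.0
shift [ 0.0021 -0.0002  0.0001] rotvec [3.1376e+00 1.6000e-03 2.5000e-03] rows~ 16.9
now [ 0.4448 -0.1094  0.0191] jaw -172.6 xdir [ 0.001  0.001 -1.   ] q [ 0.19  0.26 -0.71 -0.   -0.6  -0.06] w 0.0525 F [-0.7  0.1  0.2] t 22.2
```

View pics/s10.png

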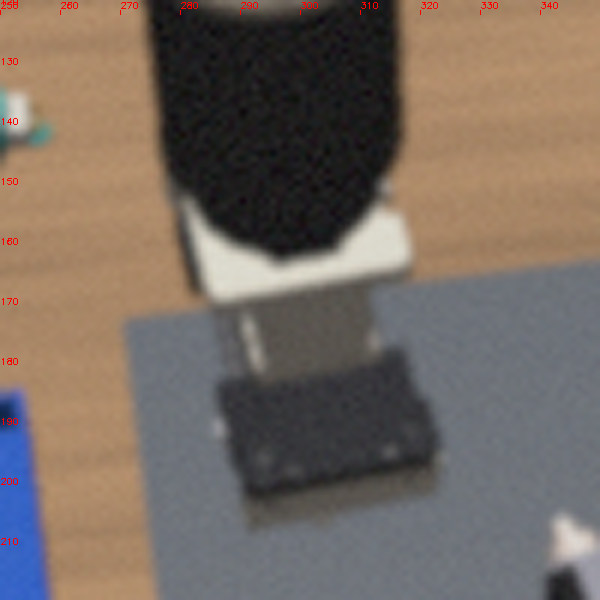

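```bash
python3 -m crank '[[0.001,0,0,0,0,0,0.4],[0.001,0,0,0,0,0,0.3],[0.001,0,0,0,0,0,0.2],[0.001,0,0,0,0,0,0],[0.001,0,0,0,0,0,0],[0.001,0,0,0,0,0,0]]' 12; python3 -m crank '[[-0.01,0,0,0,0,0,0],[-0.05,0,0,0,0,0,0],[-0.11,0,0,0,0,0,0],[-0.11,0,0,0,0,0,0],[-0.11,0,0,0,0,0,0]]';  python3 plan.py 0.4222 0.3073 0.14 173.2; python3 - <<'E'
from h import *
s=cam("scene");t=cam("top")
crop(s,240,80,340,180,6,"s11.png");crop(t,290,160,420,270,5,"t11.png")
E
```

```text
t: 23.0
eef_pos: [0.4448, -0.1094, 0.0182]
ee_rot: [-2.602, 1.569, 0.666]
force: [-0.2, 0.5, 0.1]
width: 0.0283
t: 23.62
eef_pos: [0.4445, -0.1095, 0.1288]
ee_rot: [-2.718, 1.567, 0.55]
force: [-0.2, -0.5, -0.7]
width: 0.0288
shift [-0.0105 -0.4163 -0.0305] rotvec [ 0.2453 -0.0029  0.0018] rows~ 6.7
shift [-0.0105 -0.4163 -0.0305] rotvec [-2.8963e+00 -2.6000e-03 -4.3000e-03] rows~ 15.6
now [ 0.4445 -0.1095  0.1288] jaw -172.7 xdir [ 0.003  0.002 -1.   ] q [ 0.19  0.09 -0.59 -0.   -0.89 -0.06] w 0.0288 F [-0.2 -0.5 -0.7] t 23.625
```

View pics/s11.png

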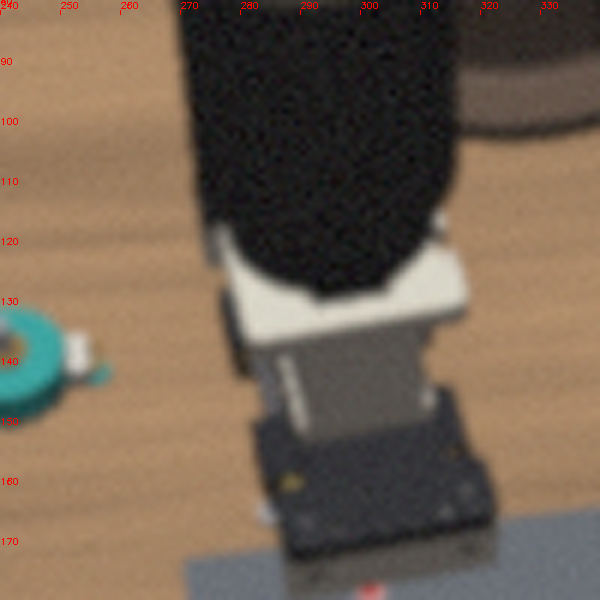

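View pics/t11.png

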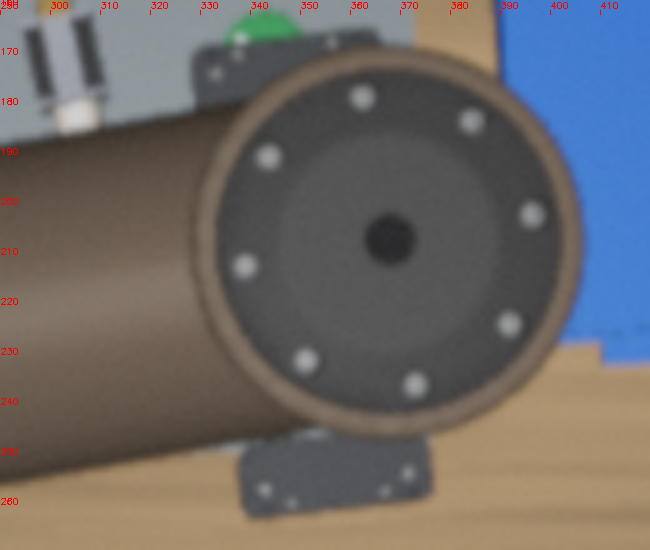

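```bash
python3 - <<'E'
from h import *
s=cam("scene")
c=np.array([.4445,-.1095,.1248])
for a in(0,4,7.6,12):print(a,[proj(s,c+[r*np.cos(np.radians(a)),r*np.sin(np.radians(a)),0]).round(1) for r in(.034,.04)])
m,o=mask(s,"red",(285,170,320,195))
for b in blobs(m,o,.3): print(b[:2])
crop(s,285,165,325,195,16,"s12.png")
E
```

```text
0 [array([299.4, 177.4]), array([299.6, 179.4])]
4 [array([300.4, 177.3]), array([300.7, 179.3])]
7.6 [array([301.2, 177.1]), array([301.8, 179.1])]
12 [array([302.3, 176.9]), array([303. , 178.8])]
(np.float64(3.0), array([301.33, 178.03]))
```

View pics/s12.png

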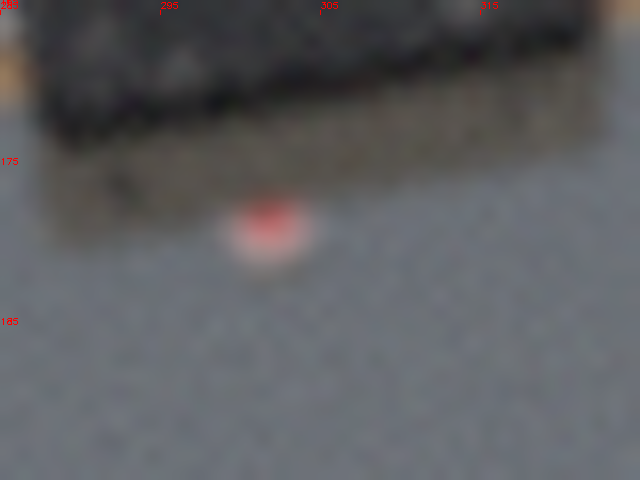

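```bash
python3 - <<'E'
from h import *
s=cam("scene")
crop(s,435,148,480,198,12,"s13.png")
E
```

```text
(no output)
```

View pics/s13.png

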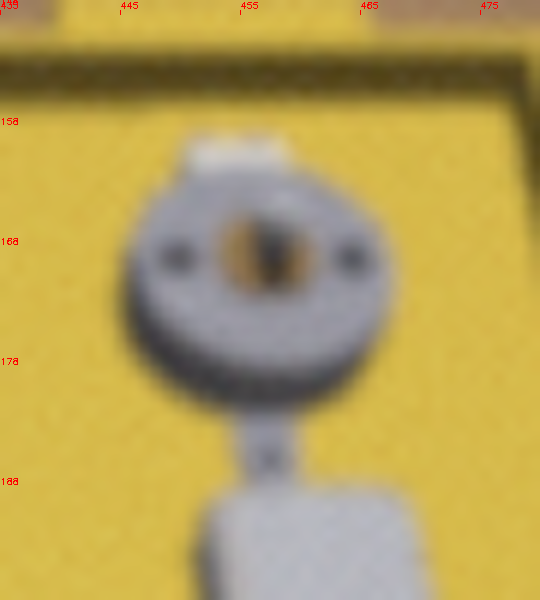

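```bash
python3 - <<'E'
from meas import *
s=cam("scene")
h=lambda x,y:(435+x/12-.46,148+y/12-.46)
A,B=onz(s,h(352,257),.026),onz(s,h(180,256),.026);E=onz(s,h(269,458),.0065);c=(A+B)/2;v=A-B
print(c,np.linalg.norm(v),yawd([v[1],-v[0]]),E,yawd(E-c),"brass",onz(s,h(267,256),.028),np.linalg.norm((E-c)[:2]))
E
```

```text
[0.4216 0.3076 0.026 ] 0.03772872096060756 -6.7 [0.4619 0.302  0.0065] -7.9 brass [0.423 0.307 0.028] 0.04061756754384809
```

```bash
python3 -m crank '[[-0.005,-0.4163,-0.0305,0.255,0,0,0],[-0.005,-0.4163,-0.0305,0.255,0,0,0],[-0.005,-0.4163,-0.0305,0.255,0,0,0],[-0.005,-0.4163,-0.0305,0.255,0,0,0],[-0.005,-0.4163,-0.0305,0.255,0,0,0],[-0.005,-0.4163,-0.0305,0.255,0,0,0],[-0.005,-0.4163,-0.0305,0.255,0,0,0],[-0.005,-0.4163,-0.0305,0.255,0,0,0],[-0.005,-0.4163,-0.0305,0.255,0,0,0],[-0.005,-0.4163,-0.0305,0.255,0,0,0]]';  python3 plan.py 0.4222 0.3073 0.07 172.7
```

```text
t: 25.12
eef_pos: [0.4221, 0.3061, 0.1333]
ee_rot: [-2.614, 1.57, 0.398]
force: [-0.4, -0.7, -0.9]
width: 0.0287
shift [ 0.0633 -0.0012  0.0002] rotvec [-0.0017 -0.0009  0.0005] rows~ 1.0
shift [ 0.0633 -0.0012  0.0002] rotvec [3.1399e+00 8.0000e-04 1.4000e-03] rows~ 16.9
now [0.4221 0.3061 0.1333] jaw 172.6 xdir [ 0.001  0.    -1.   ] q [ 1.    0.19 -0.45  0.   -0.93 -1.13] w 0.0287 F [-0.4 -0.7 -0.9] t 25.125
```

```bash
python3 -m crank '[[0.04,-0.001,0.0,0,0,0,0],[0.0635,-0.001,0.0,0,0,0,0],[0.0635,-0.001,0.0,0,0,0,0],[0.0635,-0.001,0.0,0,0,0,0]]';  python3 plan.py 0.4222 0.3073 0.058 172.7;python3 - <<'E'
from h import *
s=cam("scene");t=cam("top")
crop(s,420,130,500,200,8,"s14.png")
E
```

```text
t: 25.62
eef_pos: [0.4231, 0.3083, 0.0712]
ee_rot: [-2.332, 1.568, 0.681]
force: [-0.8, -0.1, -0.3]
width: 0.0287
shift [0.0132 0.0011 0.0008] rotvec [-0.0012 -0.0022  0.0023] rows~ 0.2
shift [0.0132 0.0011 0.0008] rotvec [3.1404 0.0036 0.0034] rows~ 16.9
now [0.4231 0.3083 0.0712] jaw 172.6 xdir [ 0.002  0.002 -1.   ] q [ 1.01  0.27 -0.52  0.   -0.78 -1.14] w 0.0287 F [-0.8 -0.1 -0.3] t 25.625
```

View pics/s14.png

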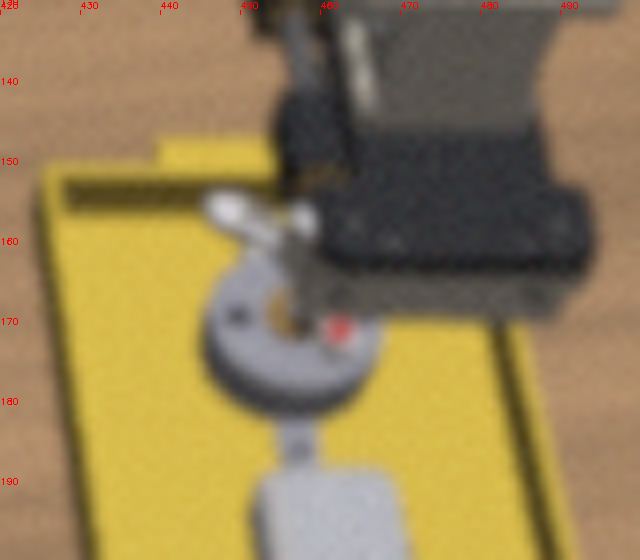

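```bash
python3 -m crank '[[0.004,0.0008,0.0008,0,0,0,0],[0.004,0.0008,0.0008,0,0,0,0],[0.004,0.0008,0.0008,0,0,0,0]]';  python3 plan.py 0.4222 0.3073 0.058 172.7
```

```text
t: 26.1
eef_pos: [0.4216, 0.3077, 0.0663]
ee_rot: [-2.348, 1.569, 0.666]
force: [-0.2, 0.9, -0.3]
width: 0.0285
shift [ 0.0083  0.0004 -0.0007] rotvec [-0.0005 -0.0015  0.0015] rows~ 0.1
shift [ 0.0083  0.0004 -0.0007] rotvec [3.1411e+00 2.4000e-03 2.4000e-03] rows~ 16.9
now [0.4216 0.3077 0.0663] jaw 172.7 xdir [ 0.002  0.001 -1.   ] q [ 1.01  0.27 -0.53  0.   -0.76 -1.14] w 0.0285 F [-0.2  0.9 -0.3] t 26.1
```

```bash
python3 -m crank '[[0.001,0.0004,-0.0006,0,0,0,0],[0.001,0.0004,-0.0006,0,0,0,0]]';  python3 plan.py 0.4222 0.3073 0.058 172.7;python3 -m crank '[[0,0,0,0,0,0,0]]';  python3 plan.py 0.4222 0.3073 0.058 172.7
```

```text
t: 26.35
eef_pos: [0.4221, 0.3071, 0.065]
ee_rot: [-2.389, 1.569, 0.625]
force: [-0.0, -0.3, 0.0]
width: 0.0289
shift [ 0.007  -0.0002 -0.0001] rotvec [-0.0008 -0.0013  0.0012] rows~ 0.1
shift [ 0.007  -0.0002 -0.0001] rotvec [3.1408e+00 1.9000e-03 2.0000e-03] rows~ 16.9
now [0.4221 0.3071 0.065 ] jaw 172.7 xdir [ 0.001  0.001 -1.   ] q [ 1.01  0.28 -0.53  0.   -0.76 -1.13] w 0.0289 F [-0.  -0.3  0. ] t 26.35
t: 26.48
eef_pos: [0.4221, 0.3072, 0.0651]
ee_rot: [-2.37, 1.569, 0.643]
force: [-0.5, -0.9, -1.0]
width: 0.0288
shift [ 0.0071 -0.0001 -0.    ] rotvec [-0.0007 -0.0014  0.0013] rows~ 0.1
shift [ 0.0071 -0.0001 -0.    ] rotvec [3.1409e+00 2.1000e-03 2.2000e-03] rows~ 16.9
now [0.4221 0.3072 0.0651] jaw 172.7 xdir [ 0.002  0.001 -1.   ] q [ 1.01  0.28 -0.53  0.   -0.76 -1.13] w 0.0288 F [-0.5 -0.9 -1. ] t 26.475
```

Lined up; lower slowly onto the shaft.

```bash
python3 -m crank '[[0.003,0,0,0,0,0,0],[0.006,0,0,0,0,0,0],[0.008,0,0,0,0,0,0],[0.008,0,0,0,0,0,0]]';  python3 plan.py 0.4222 0.3073 0.0432 172.7
```

```text
t: 26.98
eef_pos: [0.422, 0.3071, 0.0569]
ee_rot: [-2.454, 1.569, 0.559]
force: [0.3, 0.3, 0.3]
width: 0.029
shift [ 0.0137 -0.0002 -0.0001] rotvec [-0.0007 -0.0012  0.001 ] rows~ 0.2
shift [ 0.0137 -0.0002 -0.0001] rotvec [3.1409e+00 1.5000e-03 1.9000e-03] rows~ 16.9
now [0.422  0.3071 0.0569] jaw 172.7 xdir [ 0.001  0.001 -1.   ] q [ 1.01  0.29 -0.54  0.   -0.74 -1.13] w 0.029 F [0.3 0.3 0.3] t 26.975
```

```bash
python3 -m crank '[[0.002,0,0,0,0,0,0],[0.004,0,0,0,0,0,0],[0.005,0,0,0,0,0,0],[0.005,0,0,0,0,0,0]]';  python3 plan.py 0.4222 0.3073 0.0432 172.7
```

```text
t: 27.48
eef_pos: [0.4221, 0.3071, 0.0521]
ee_rot: [-2.394, 1.569, 0.619]
force: [-0.1, -0.4, 0.1]
width: 0.0284
shift [ 0.0089 -0.0002 -0.0001] rotvec [-0.0007 -0.0013  0.0012] rows~ 0.1
shift [ 0.0089 -0.0002 -0.0001] rotvec [3.1409e+00 1.9000e-03 2.1000e-03] rows~ 16.9
now [0.4221 0.3071 0.0521] jaw 172.7 xdir [ 0.001  0.001 -1.   ] q [ 1.01  0.29 -0.54  0.   -0.73 -1.13] w 0.0284 F [-0.1 -0.4  0.1] t 27.475
```

```bash
python3 -m crank '[[0.003,0,0,0,0,0,0],[0.006,0,0,0,0,0,0],[0.0085,0,0,0,0,0,0],[0.0085,0,0,0,0,0,0]]';  python3 plan.py 0.4222 0.3073 0.0432 172.7
```

```text
t: 27.98
eef_pos: [0.4221, 0.3071, 0.0434]
ee_rot: [-2.426, 1.569, 0.588]
force: [0.7, -0.0, -0.5]
width: 0.0286
shift [ 0.0002 -0.0002 -0.0001] rotvec [-0.0007 -0.0012  0.0011] rows~ 0.0
shift [ 0.0002 -0.0002 -0.0001] rotvec [3.1409e+00 1.7000e-03 2.0000e-03] rows~ 16.9
now [0.4221 0.3071 0.0434] jaw 172.7 xdir [ 0.001  0.001 -1.   ] q [ 1.01  0.31 -0.55  0.   -0.71 -1.13] w 0.0286 F [ 0.7 -0.  -0.5] t 27.975
```

```bash
python3 -m crank '[[0.001,0,0,0,0,0,0],[0.0015,0,0,0,0,0,0],[0.0015,0,0,0,0,0,0]]';  python3 plan.py 0.4222 0.3073 0.0432 172.7
```

```text
t: 28.35
eef_pos: [0.4223, 0.3073, 0.043]
ee_rot: [-2.37, 1.568, 0.644]
force: [-1.8, -0.9, 9.3]
width: 0.0287
shift [-0.0002 -0.      0.0001] rotvec [-0.0004 -0.0018  0.0018] rows~ 0.0
shift [-0.0002 -0.      0.0001] rotvec [3.1412e+00 2.8000e-03 2.8000e-03] rows~ 16.9
now [0.4223 0.3073 0.043 ] jaw 172.7 xdir [ 0.002  0.002 -1.   ] q [ 1.01  0.31 -0.55  0.   -0.71 -1.13] w 0.0287 F [-1.8 -0.9  9.3] t 28.35
```

```bash
python3 -m crank '[[0,0,0,0,0,0,0.5],[0,0,0,0,0,0,0.6],[0,0,0,0,0,0,0.6],[-0.03,0,0,0,0,0,0.6],[-0.09,0,0,0,0,0,0.6],[-0.09,0,0,0,0,0,0.6]]';  python3 plan.py 0.553 0.0033 0.13 102.5
```

```text
t: 29.1
eef_pos: [0.424, 0.3094, 0.1367]
ee_rot: [-2.183, 1.561, 0.832]
force: [0.2, 0.3, 0.3]
width: 0.0525
shift [ 0.0052  0.2873 -0.1668] rotvec [1.2254 0.     0.0109] rows~ 6.6
shift [ 0.0052  0.2873 -0.1668] rotvec [-1.9162 -0.0119  0.    ] rows~ 10.3
now [0.424  0.3094 0.1367] jaw 172.7 xdir [ 0.007  0.008 -1.   ] q [ 1.01  0.19 -0.45  0.   -0.92 -1.13] w 0.0525 F [0.2 0.3 0.3] t 29.1
```

```bash
python3 -m crank '[[0.002,0.2873,-0.1668,1.225,0,0.0,0.65],[0.002,0.2873,-0.1668,1.225,0,0.0,0.65],[0.002,0.2873,-0.1668,1.225,0,0.0,0.65],[0.002,0.2873,-0.1668,1.225,0,0.0,0.65],[0.002,0.2873,-0.1668,1.225,0,0.0,0.65],[0.002,0.2873,-0.1668,1.225,0,0.0,0.65],[0.002,0.2873,-0.1668,1.225,0,0.0,0.65],[0.002,0.2873,-0.1668,1.225,0,0.0,0.65],[0.002,0.2873,-0.1668,1.225,0,0.0,0.65]]';  python3 plan.py 0.553 0.0033 0.011 102.5; python3 - <<'E'
from h import *
s=cam("scene");t=cam("top")
crop(s,420,135,510,235,6,"s15.png");crop(t,140,145,235,260,5,"t15.png");crop(s,290,140,410,260,5,"s16.png")
E
```

```text
t: 30.22
eef_pos: [0.5505, 0.0011, 0.1297]
ee_rot: [-0.997, 1.569, 0.794]
force: [0.8, 0.9, -0.8]
width: 0.0571
shift [ 0.1187 -0.0027  0.0015] rotvec [0.0021 0.0009 0.0014] rows~ 1.9
shift [ 0.1187 -0.0027  0.0015] rotvec [-3.1394e+00 -2.2000e-03  1.4000e-03] rows~ 16.9
now [0.5505 0.0011 0.1297] jaw 102.6 xdir [ 0.001  0.001 -1.   ] q [ 0.36  0.24 -0.4  -0.   -0.93 -1.71] w 0.0571 F [ 0.8  0.9 -0.8] t 30.225
```

View pics/s15.png

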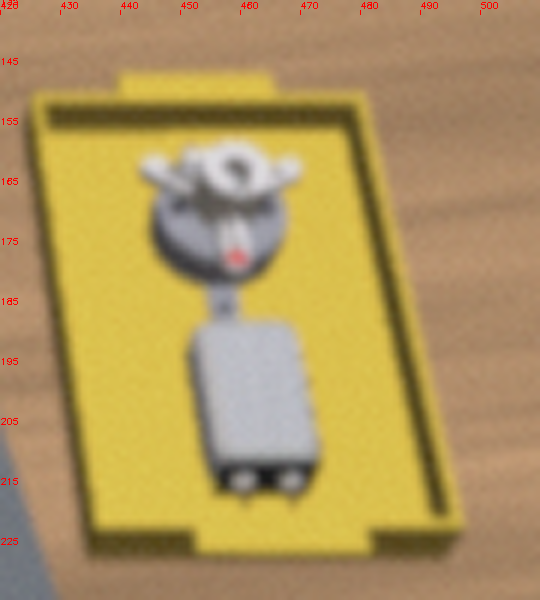

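View pics/t15.png

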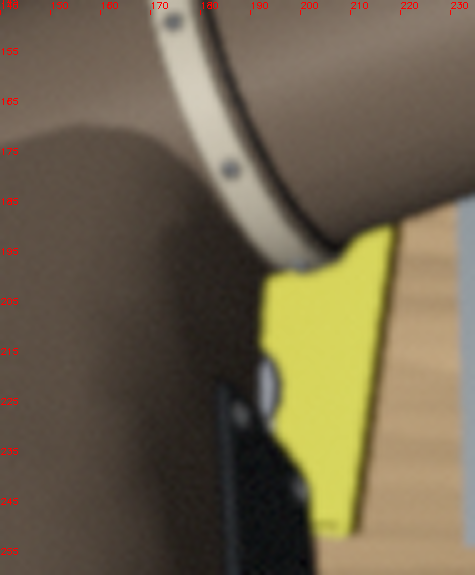

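View pics/s16.png

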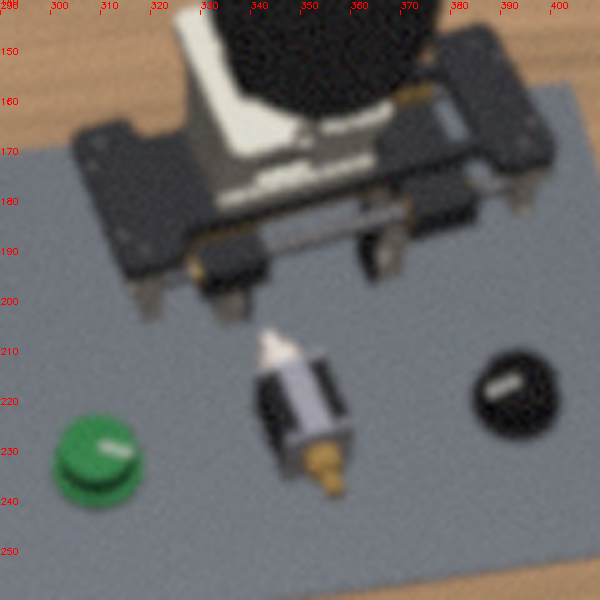

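```bash
python3 -m crank '[[0.05,-0.0025,0.0015,0,0,0,0.65],[0.1,-0.0025,0.0015,0,0,0,0.65],[0.118,-0.0025,0.0015,0,0,0,0.65],[0.118,-0.0025,0.0015,0,0,0,0.65]]';  python3 plan.py 0.553 0.0033 0.011 102.5; python3 - <<'E'
from h import *
s=cam("scene")
crop(s,290,140,410,260,5,"s17.png")
E
```

```text
t: 30.82
eef_pos: [0.5519, 0.003, 0.0106]
ee_rot: [1.253, 1.569, 3.043]
force: [0.1, 0.5, 0.8]
width: 0.0572
shift [-0.0004 -0.0011  0.    ] rotvec [ 0.0009  0.0005 -0.0014] rows~ 0.0
shift [-0.0004 -0.0011  0.    ] rotvec [-3.1407e+00  2.3000e-03  7.0000e-04] rows~ 16.9
now [0.5519 0.003  0.0106] jaw 102.6 xdir [-0.002  0.    -1.   ] q [ 0.36  0.4  -0.51 -0.   -0.67 -1.71] w 0.0572 F [0.1 0.5 0.8] t 30.825
```

View pics/s17.png

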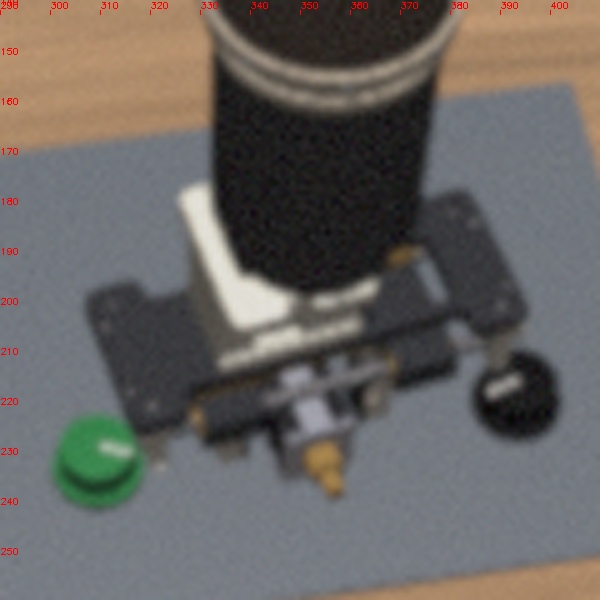

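```bash
python3 -m crank '[[0,-0.0008,0,0,0,0,0.5],[0,-0.0008,0,0,0,0,0.3],[0,-0.0008,0,0,0,0,0],[0,-0.0008,0,0,0,0,0],[0,-0.0008,0,0,0,0,0]]' 30;  python3 plan.py 0.553 0.0033 0.011 102.5
```

```text
t: 31.5
eef_pos: [0.5546, 0.0036, 0.013]
ee_rot: [-1.282, 1.567, 0.507]
force: [-1.9, 2.9, 7.3]
width: 0.0356
shift [0.002  0.0016 0.0001] rotvec [-0.0001  0.0011  0.0037] rows~ 0.0
shift [0.002  0.0016 0.0001] rotvec [ 3.1414e+00  5.8000e-03 -1.7000e-03] rows~ 16.9
now [0.5546 0.0036 0.013 ] jaw 102.5 xdir [ 0.003  0.002 -1.   ] q [ 0.36  0.39 -0.51 -0.   -0.67 -1.71] w 0.0356 F [-1.9  2.9  7.3] t 31.5
```

```bash
python3 -m crank '[[-0.01,0,0,0,0,0,0],[-0.06,0,0,0,0,0,0],[-0.09,0,0,0,0,0,0],[-0.09,0,0,0,0,0,0],[-0.09,0,0,0,0,0,0]]';  python3 plan.py 0.4866 -0.2984 0.10 94
```

```text
t: 32.12
eef_pos: [0.5527, 0.0028, 0.1013]
ee_rot: [-0.337, 1.57, 1.451]
force: [0.1, -0.9, -3.4]
width: 0.0359
shift [ 0.0009  0.1294 -0.2799] rotvec [0.1472 0.0012 0.0003] rows~ 4.9
shift [ 0.0009  0.1294 -0.2799] rotvec [-2.9944e+00 -5.0000e-04  1.9000e-03] rows~ 16.1
now [0.5527 0.0028 0.1013] jaw 102.4 xdir [ 0.     0.001 -1.   ] q [ 0.36  0.28 -0.42 -0.   -0.87 -1.71] w 0.0359 F [ 0.1 -0.9 -3.4] t 32.125
```

```bash
python3 -m crank '[[0,0.1294,-0.2799,0.147,0,0,0],[0,0.1294,-0.2799,0.147,0,0,0],[0,0.1294,-0.2799,0.147,0,0,0],[0,0.1294,-0.2799,0.147,0,0,0],[0,0.1294,-0.2799,0.147,0,0,0],[0,0.1294,-0.2799,0.147,0,0,0],[0,0.1294,-0.2799,0.147,0,0,0],[0,0.1294,-0.2799,0.147,0,0,0]]';  python3 plan.py 0.4866 -0.2984 0.0155 94;python3 - <<'E'
from h import *
s=cam("scene")
crop(s,180,140,300,290,5,"s18.png")
E
```

```text
t: 33.12
eef_pos: [0.4877, -0.2972, 0.1008]
ee_rot: [-0.279, 1.569, 1.363]
force: [-0.5, -0.2, -3.0]
width: 0.0355
shift [ 0.0853  0.0012 -0.0013] rotvec [0.002  0.0017 0.0005] rows~ 1.4
shift [ 0.0853  0.0012 -0.0013] rotvec [-3.1396e+00 -7.0000e-04  2.6000e-03] rows~ 16.9
now [ 0.4877 -0.2972  0.1008] jaw 94.1 xdir [ 0.     0.002 -1.   ] q [-0.21  0.3  -0.38 -0.   -0.88 -1.29] w 0.0355 F [-0.5 -0.2 -3. ] t 33.125
```

View pics/s18.png

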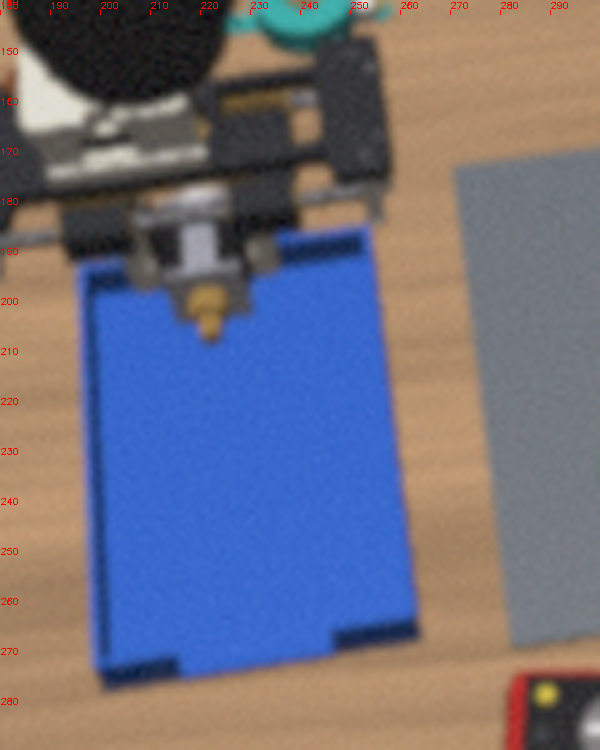

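```bash
python3 -m crank '[[0.05,-0.004,-0.001,0,0,0,0],[0.075,-0.004,-0.001,0,0,0,0],[0.085,-0.004,-0.001,0,0,0,0],[0.085,-0.004,-0.001,0,0,0,0],[0.0865,-0.004,-0.001,0,0,0,0],[0.0865,-0.004,-0.001,0,0,0,0]]';  python3 plan.py 0.4866 -0.2984 0.0135 94
```

```text
t: 33.92
eef_pos: [0.4926, -0.2989, 0.016]
ee_rot: [-1.398, 1.567, 0.243]
force: [0.0, 0.3, -2.6]
width: 0.0358
shift [0.0025 0.006  0.0009] rotvec [0.001  0.0006 0.0033] rows~ 0.1
shift [0.0025 0.006  0.0009] rotvec [-3.1406e+00 -5.2000e-03  9.0000e-04] rows~ 16.9
now [ 0.4926 -0.2989  0.016 ] jaw 94.1 xdir [ 0.003  0.001 -1.   ] q [-0.21  0.42 -0.45 -0.   -0.7  -1.29] w 0.0358 F [ 0.   0.3 -2.6] t 33.925
```

```bash
python3 -m crank '[[0.001,0,0,0,0,0,0],[0.002,0,0,0,0,0,0],[0.003,0,0,0,0,0,0],[0.003,0,0,0,0,0,0]]';  python3 plan.py 0.4866 -0.2984 0.0135 94
```

```text
t: 34.42
eef_pos: [0.4922, -0.2989, 0.014]
ee_rot: [-1.409, 1.568, 0.233]
force: [-5.9, 4.3, 15.6]
width: 0.0355
shift [0.0005 0.0056 0.0009] rotvec [0.0013 0.0004 0.0027] rows~ 0.1
shift [0.0005 0.0056 0.0009] rotvec [-3.1403e+00 -4.3000e-03  7.0000e-04] rows~ 16.9
now [ 0.4922 -0.2989  0.014 ] jaw 94.1 xdir [ 0.003  0.001 -1.   ] q [-0.21  0.42 -0.45 -0.   -0.69 -1.29] w 0.0355 F [-5.9  4.3 15.6] t 34.425
```

```bash
python3 -m crank '[[0,0,0,0,0,0,0.5],[0,0,0,0,0,0,0.7],[0,0,0,0,0,0,0.7],[-0.05,0,0,0,0,0,0.7],[-0.1,0,0,0,0,0,0.7],[-0.1,0,0,0,0,0,0.7]]';  python3 plan.py 0.5475 0.1138 0.11 94
```

```text
t: 35.17
eef_pos: [0.4945, -0.2999, 0.1162]
ee_rot: [-1.782, 1.562, -0.14]
force: [0.7, -0.6, -0.2]
width: 0.0615
shift [ 0.0062 -0.0823  0.4089] rotvec [ 0.0016 -0.0019  0.0088] rows~ 6.7
shift [ 0.0062 -0.0823  0.4089] rotvec [-3.14e+00 -1.38e-02 -2.90e-03] rows~ 16.9
now [ 0.4945 -0.2999  0.1162] jaw 94.1 xdir [ 0.009 -0.001 -1.   ] q [-0.21  0.29 -0.36 -0.   -0.91 -1.29] w 0.0615 F [ 0.7 -0.6 -0.2] t 35.175
```

```bash
python3 -m crank '[[0.002,-0.0823,0.4089,0,0,0,0.7],[0.002,-0.0823,0.4089,0,0,0,0.7],[0.002,-0.0823,0.4089,0,0,0,0.7],[0.002,-0.0823,0.4089,0,0,0,0.7],[0.002,-0.0823,0.4089,0,0,0,0.7],[0.002,-0.0823,0.4089,0,0,0,0.7],[0.002,-0.0823,0.4089,0,0,0,0.7],[0.002,-0.0823,0.4089,0,0,0,0.7],[0.002,-0.0823,0.4089,0,0,0,0.7]]';  python3 plan.py 0.5475 0.1138 0.0135 94;python3 - <<'E'
from h import *
s=cam("scene");t=cam("top")
crop(s,330,140,450,260,5,"s19.png");crop(s,185,175,275,285,5,"s20.png")
E
```

```text
t: 36.3
eef_pos: [0.5444, 0.1145, 0.1097]
ee_rot: [-0.18, 1.57, 1.462]
force: [-0.8, -0.5, 0.8]
width: 0.0613
shift [ 0.0962 -0.003  -0.001 ] rotvec [0.0013 0.0006 0.0001] rows~ 1.5
shift [ 0.0962 -0.003  -0.001 ] rotvec [-3.1403e+00 -2.0000e-04  9.0000e-04] rows~ 16.9
now [0.5444 0.1145 0.1097] jaw 94.1 xdir [ 0.     0.001 -1.   ] q [ 0.56  0.27 -0.41 -0.   -0.89 -2.06] w 0.0613 F [-0.8 -0.5  0.8] t 36.3
```

View pics/s19.png

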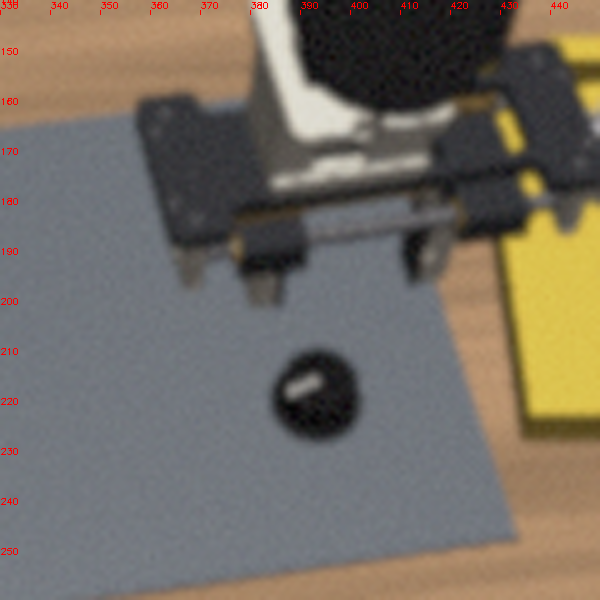

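View pics/s20.png

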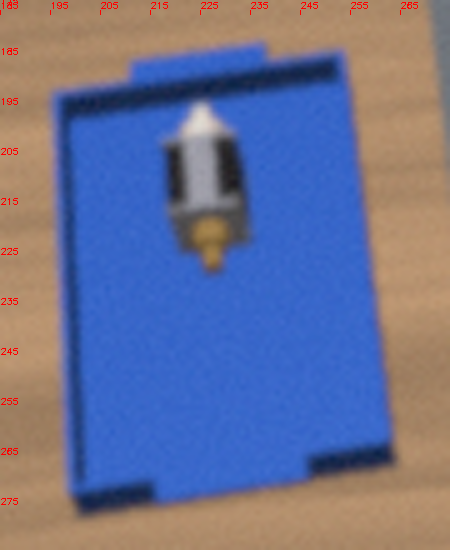

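```bash
python3 -m crank '[[0.05,-0.003,-0.0008,0,0,0,0.7],[0.085,-0.003,-0.0008,0,0,0,0.7],[0.0955,-0.003,-0.0008,0,0,0,0.7],[0.0955,-0.003,-0.0008,0,0,0,0.7],[0.0955,-0.003,-0.0008,0,0,0,0.5],[0.0955,-0.003,-0.0008,0,0,0,0.3],[0.0955,-0.003,-0.0008,0,0,0,0.3],[0.0955,-0.003,-0.0008,0,0,0,0.3]]' 15;  python3 plan.py 0.5475 0.1138 0.0135 94
```

```text
t: 37.4
eef_pos: [0.5487, 0.1146, 0.016]
ee_rot: [-1.077, 1.567, 0.565]
force: [-1.2, 0.1, 7.1]
width: 0.0372
shift [ 0.0025  0.0013 -0.0007] rotvec [0.0012 0.0016 0.0029] rows~ 0.0
shift [ 0.0025  0.0013 -0.0007] rotvec [-3.1404e+00 -4.6000e-03  2.5000e-03] rows~ 16.9
now [0.5487 0.1146 0.016 ] jaw 94.1 xdir [ 0.003  0.002 -1.   ] q [ 0.56  0.4  -0.49 -0.   -0.68 -2.05] w 0.0372 F [-1.2  0.1  7.1] t 37.4
```

```bash
python3 -m crank '[[-0.02,0,0,0,0,0,0],[-0.07,0,0,0,0,0,0],[-0.09,0,0,0,0,0,0],[-0.09,0,0,0,0,0,0],[-0.09,0,0,0,0,0,0]]';  python3 plan.py 0.5894 -0.2912 0.105 94
```

```text
t: 38.02
eef_pos: [0.5475, 0.114, 0.1044]
ee_rot: [-0.55, 1.57, 1.091]
force: [0.4, 0.5, -1.1]
width: 0.0371
shift [-0.001  -0.0133 -0.4071] rotvec [0.0006 0.001  0.0006] rows~ 6.5
shift [-0.001  -0.0133 -0.4071] rotvec [-3.141e+00 -9.000e-04  1.500e-03] rows~ 16.9
now [0.5475 0.114  0.1044] jaw 94.0 xdir [ 0.001  0.001 -1.   ] q [ 0.55  0.28 -0.41 -0.   -0.88 -2.05] w 0.0371 F [ 0.4  0.5 -1.1] t 38.025
```

```bash
python3 -m crank '[[-0.001,-0.0133,-0.407,0,0,0,0],[-0.001,-0.0133,-0.407,0,0,0,0],[-0.001,-0.0133,-0.407,0,0,0,0],[-0.001,-0.0133,-0.407,0,0,0,0],[-0.001,-0.0133,-0.407,0,0,0,0],[-0.001,-0.0133,-0.407,0,0,0,0],[-0.001,-0.0133,-0.407,0,0,0,0],[-0.001,-0.0133,-0.407,0,0,0,0],[-0.001,-0.0133,-0.407,0,0,0,0],[-0.001,-0.0133,-0.407,0,0,0,0]]';  python3 plan.py 0.5894 -0.2912 0.0185 94;python3 - <<'E'
from h import *
s=cam("scene")
crop(s,170,140,300,290,5,"s21.png")
E
```

```text
t: 39.28
eef_pos: [0.59, -0.2897, 0.1053]
ee_rot: [-0.551, 1.569, 1.091]
force: [0.2, -0.1, -0.4]
width: 0.0374
shift [ 0.0867  0.0008 -0.0016] rotvec [0.0021 0.0015 0.0009] rows~ 1.4
shift [ 0.0867  0.0008 -0.0016] rotvec [-3.1395e+00 -1.4000e-03  2.3000e-03] rows~ 16.9
now [ 0.59   -0.2897  0.1053] jaw 94.1 xdir [ 0.001  0.002 -1.   ] q [-0.16  0.42 -0.18 -0.   -0.97 -1.34] w 0.0374 F [ 0.2 -0.1 -0.4] t 39.275
```

View pics/s21.png

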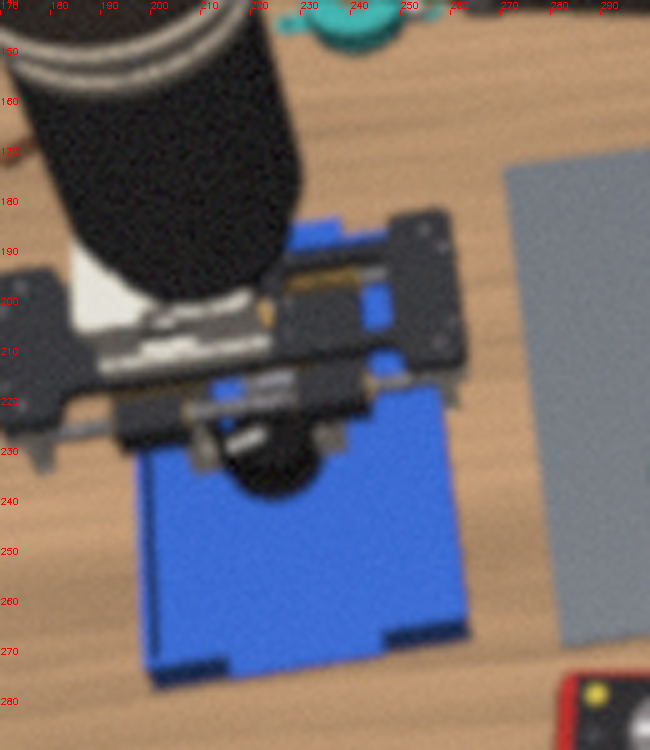

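```bash
python3 -m crank '[[0.05,0.0005,-0.001,0,0,0,0],[0.075,0.0005,-0.001,0,0,0,0],[0.086,0.0005,-0.001,0,0,0,0],[0.086,0.0005,-0.001,0,0,0,0],[0.0875,0.0005,-0.001,0,0,0,0],[0.0885,0.0005,-0.001,0,0,0,0],[0.0885,0.0005,-0.001,0,0,0,0]]';  python3 plan.py 0.5894 -0.2912 0.017 94
```

```text
t: 40.2
eef_pos: [0.5901, -0.2919, 0.0178]
ee_rot: [-1.249, 1.568, 0.392]
force: [0.7, 0.5, -1.1]
width: 0.0375
shift [0.0008 0.0007 0.0007] rotvec [0.0008 0.0009 0.0027] rows~ 0.0
shift [0.0008 0.0007 0.0007] rotvec [-3.1408e+00 -4.2000e-03  1.4000e-03] rows~ 16.9
now [ 0.5901 -0.2919  0.0178] jaw 94.0 xdir [ 0.003  0.001 -1.   ] q [-0.16  0.52 -0.26 -0.   -0.79 -1.33] w 0.0375 F [ 0.7  0.5 -1.1] t 40.2
```

```bash
python3 -m crank '[[0.001,0,0,0,0,0,0],[0.0015,0,0,0,0,0,0],[0.002,0,0,0,0,0,0],[0.002,0,0,0,0,0,0]]';  python3 plan.py 0.5894 -0.2912 0.017 94
```

```text
t: 40.7
eef_pos: [0.5901, -0.2919, 0.0169]
ee_rot: [-1.38, 1.568, 0.262]
force: [-3.9, 3.0, 11.6]
width: 0.0377
shift [-0.0001  0.0006  0.0008] rotvec [0.0013 0.0005 0.0026] rows~ 0.0
shift [-0.0001  0.0006  0.0008] rotvec [-3.1403e+00 -4.0000e-03  8.0000e-04] rows~ 16.9
now [ 0.5901 -0.2919  0.0169] jaw 94.1 xdir [ 0.003  0.001 -1.   ] q [-0.16  0.52 -0.26 -0.   -0.79 -1.33] w 0.0377 F [-3.9  3.  11.6] t 40.7
```

```bash
python3 -m crank '[[0,0,0,0,0,0,0.5],[0,0,0,0,0,0,0.7],[0,0,0,0,0,0,0.7],[-0.06,0,0,0,0,0,0.7],[-0.12,0,0,0,0,0,0.7],[-0.18,0,0,0,0,0,0.7],[-0.18,0,0,0,0,0,0.7]]';  python3 plan.py 0.17 -0.653 0.2 104
```

```text
t: 41.58
eef_pos: [0.5924, -0.2931, 0.2014]
ee_rot: [-1.805, 1.559, -0.163]
force: [0.1, 0.9, -2.1]
width: 0.0615
shift [-0.0027  0.4469 -0.3289] rotvec [-0.173  -0.0036  0.0109] rows~ 8.9
shift [-0.0027  0.4469 -0.3289] rotvec [2.9685 0.0162 0.0054] rows~ 16.0
now [ 0.5924 -0.2931  0.2014] jaw 94.1 xdir [ 0.011 -0.002 -1.   ] q [-0.16  0.34 -0.07 -0.   -1.15 -1.33] w 0.0615 F [ 0.1  0.9 -2.1] t 41.575
```

```bash
python3 -m crank '[[0,0.4469,-0.329,-0.173,0,0,0.7],[0,0.4469,-0.329,-0.173,0,0,0.7],[0,0.4469,-0.329,-0.173,0,0,0.7],[0,0.4469,-0.329,-0.173,0,0,0.7],[0,0.4469,-0.329,-0.173,0,0,0.7],[0,0.4469,-0.329,-0.173,0,0,0.7],[0,0.4469,-0.329,-0.173,0,0,0.7],[0,0.4469,-0.329,-0.173,0,0,0.7],[0,0.4469,-0.329,-0.173,0,0,0.7],[0,0.4469,-0.329,-0.173,0,0,0.7]]';  python3 plan.py 0.17 -0.653 0.2 104; python3 - <<'E'
from h import *
s=cam("scene");t=cam("top")
crop(s,180,130,510,310,2,"s22.png");crop(t,140,90,460,260,2,"t22.png")
crop(t,140,145,235,260,5,"t23.png");crop(t,380,125,460,240,5,"t24.png");crop(s,420,135,510,235,6,"s23.png");crop(s,185,175,275,285,5,"s24.png")
import cv2
for nm,kind,bs,bt in(("green","green",(298,218,322,244),(332,158,356,182)),):
    for f,b in((s,bs),(t,bt)):
        m,o=mask(f,kind,b); B=blobs(m,o,20); c,ax=circ(B[0][2],o); print(nm,c)
E
```

```text
t: 42.82
eef_pos: [0.1634, -0.6532, 0.1922]
ee_rot: [-0.325, 1.568, 1.484]
force: [0.4, 0.5, -1.7]
width: 0.0614
shift [-0.0078 -0.0064 -0.0014] rotvec [-0.0054  0.0029  0.001 ] rows~ 0.2
shift [-0.0078 -0.0064 -0.0014] rotvec [ 3.1362e+00  1.6000e-03 -4.6000e-03] rows~ 16.9
now [ 0.1634 -0.6532  0.1922] jaw 103.7 xdir [ 0.     0.003 -1.   ] q [-1.04  0.38 -0.04 -0.   -1.16 -0.29] w 0.0614 F [ 0.4  0.5 -1.7] t 42.825
green [308.69387531 232.36466026]
green [342.96100712 170.60229778]
```

```bash
cd pics; python3 -c "
import cv2,numpy as np
f=lambda n:cv2.resize(cv2.imread(n),(390,480))
cv2.imwrite('a1.png',np.hstack([f('t23.png'),f('t24.png')]));cv2.imwrite('a2.png',np.hstack([f('s23.png'),f('s24.png')]))
a,b=cv2.imread('s22.png'),cv2.imread('t22.png');g=lambda x:cv2.resize(x,(560,int(x.shape[0]*560/x.shape[1])));cv2.imwrite('a3.png',np.vstack([g(a),g(b)])[:600])"
```

```text
(no output)
```

View pics/a1.png

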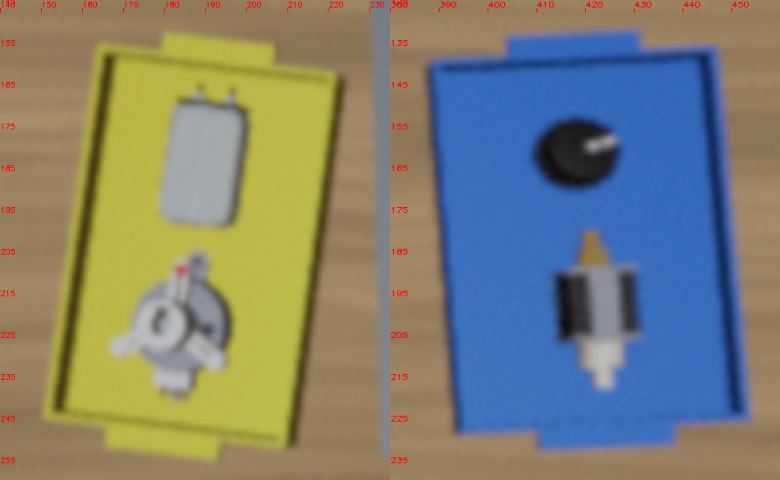

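View pics/a2.png

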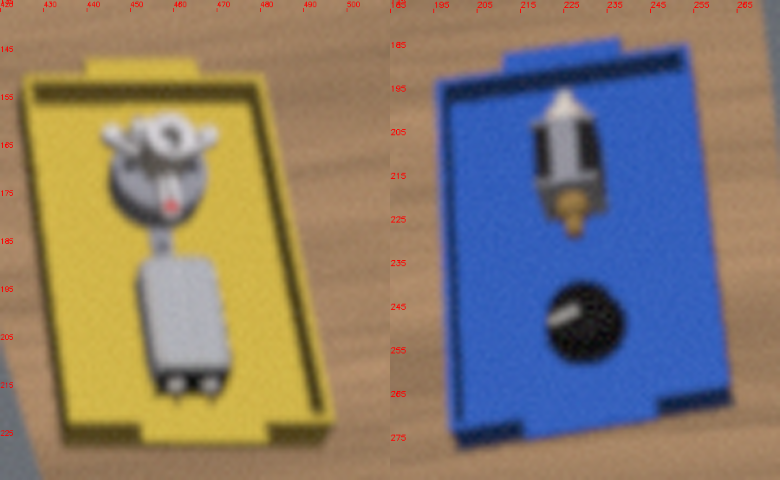

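View pics/a3.png

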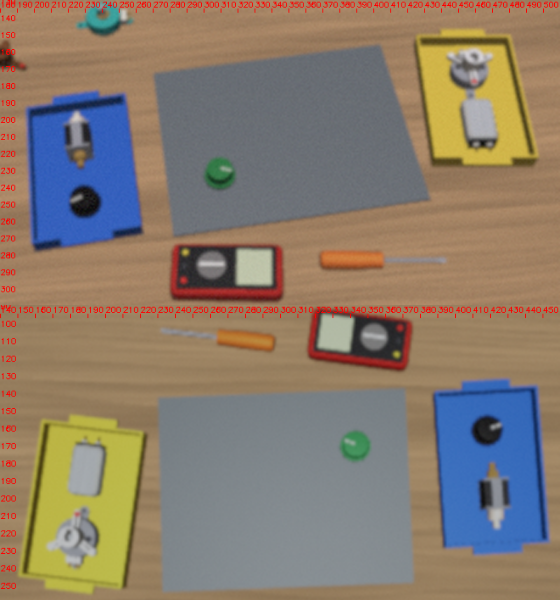

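```bash
python3 - <<'E'
from h import *
s=cam("scene");t=cam("top")
crop(s,435,148,480,198,12,"s25.png");crop(t,155,195,205,245,12,"t25.png")
E
```

```text
(no output)
```

View pics/s25.png

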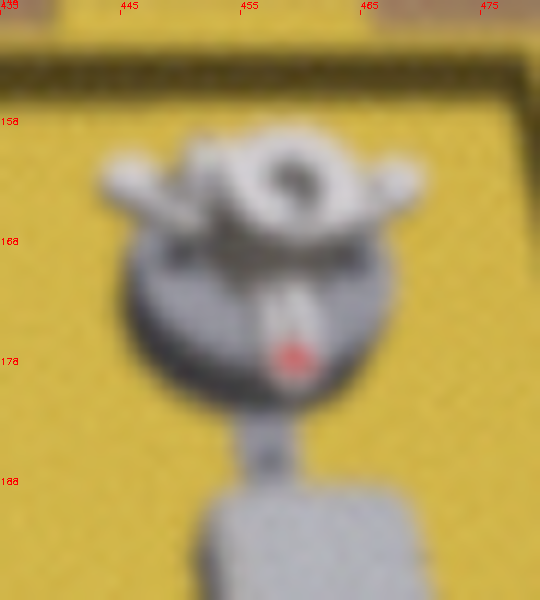

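View pics/t25.png

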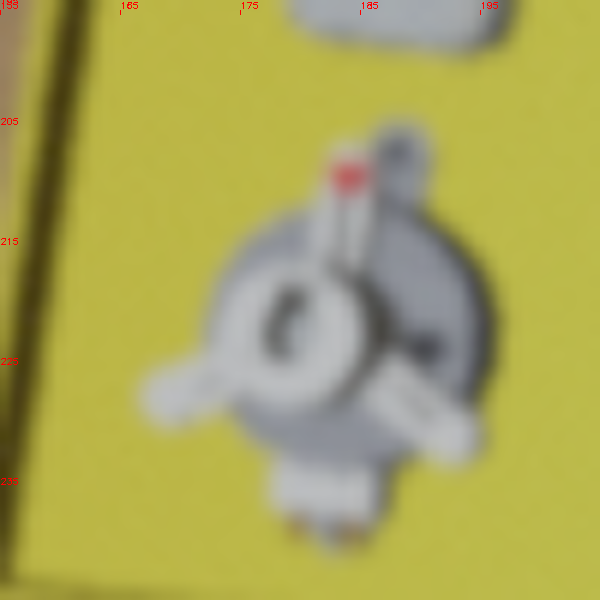

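```bash
python3 - <<'E'
from meas import *
s=cam("scene");t=cam("top")
S=lambda x,y:(435+x/12-.46,148+y/12-.46);T=lambda x,y:(155+x/12-.46,195+y/12-.46)
h=tri(s,S(297,184),t,T(292,332));d=tri(s,S(295,358),t,T(350,178));print("hubtop",h,"dot",d,"yaw",yawd(d[0]-h[0]))
e=tri(s,S(269,458),t,T(398,152));print("ear",e,"yaw",yawd(e[0]-[.4222,.3073,0]))
def tray(p,c,y): y=np.radians(y);v=np.array(p[:2])-c;return np.array([v[0]*np.cos(y)+v[1]*np.sin(y),-v[0]*np.sin(y)+v[1]*np.cos(y)])*1000
Y=(np.array([.472,.300]),-6.5);B=(np.array([.5345,-.295]),4)
print("motor",tray([.4222,.3073],*Y))
m,o=diffmask(t,(165,155,215,208)); # cap by grey rect
c=cv2.cvtColor(cv2.resize(np.ascontiguousarray(t["pixels"][155:208,168:212]),None,fx=8,fy=8,interpolation=cv2.INTER_CUBIC),cv2.COLOR_RGB2HSV)
b=blobs((c[...,1]<70).astype(np.uint8),(168,155,8),100)[0];r=rect(b[2],(168,155,8));p=onz(t,r.mean(0),.034);print("cap",p,tray(p,*Y))
m,o=mask(t,"dark",(400,140,440,178));b=blobs(m,o,50)[0];p=onz(t,b[1],.02);m,o=mask(s,"dark",(215,235,250,275));b2=blobs(m,o,50)[0];print("knob",p,tray(p,*B),tri(s,b2[1],t,b[1]))
print("pump approx",tray([.4922,-.2989],*B))
# undisturbed check against first pictures
for n,f in(("scene0",s),("top0",t)):
    a=cv2.imread(f"pics/{n}.png")[:,:,::-1].astype(int);D=np.abs(a-f["pixels"].astype(int)).sum(2)
    for nm,b in (dict(meter=(278,270,350,310),driver=(365,272,445,295),green=(298,218,322,246)) if n=="scene0" else dict(meter=(314,88,380,130),driver=(228,98,300,120),green=(330,158,357,183))).items(): print(n,nm,D[b[1]:b[3],b[0]:b[2]].max(),D[b[1]:b[3],b[0]:b[2]].mean().round(1))
E
```

```text
hubtop (array([0.4239, 0.3063, 0.054 ]), np.float64(0.0021330349615254693)) dot (array([0.4562, 0.3019, 0.0352]), np.float64(0.0015353778756293152)) yaw -7.8
ear (array([0.4628, 0.301 , 0.0078]), np.float64(0.0008039328332453113)) yaw -8.8
motor [-50.3063   1.6156]
cap [0.5238 0.2901 0.034 ] [52.5872 -3.9785]
knob [ 0.5868 -0.2893  0.02  ] [52.6008  2.0044] (array([ 0.5884, -0.291 ,  0.0102]), np.float64(0.0008034491420935739))
pump approx [-42.469   -0.9398]
scene0 meter 39 7.5
scene0 driver 24 6.0
scene0 green 41 7.0
top0 meter 22 3.3
top0 driver 13 2.7
top0 green 11 2.9
```

```bash
python3 -c "
from station import *
print(job_done(), get_state()['t'])"
```

```text
the job is handed in; nothing more can be done
the job is handed in; nothing more can be done
```

Both kits are made up and the job is handed in. It took about 43 s of the 122 s allowed, but `job_done()` gives no verdict, so what follows is from my own last checks.

**Yellow tray:** it holds the capacitor and the motor, with the coupler lowered onto the shaft.
- The coupler went past the key's height without force and met firm contact at the expected home height.
- Two views then put the hub top at z = 0.054 m, exactly the height for fully home. The coupler's yaw is about -7.8°, against -6.5° to -8.8° for the motor.
- The motor is about (-50, 2) mm from the tray's centre and the capacitor about (53, -4) mm.

**Blue tray:** it holds the pump and the black knob, upright on the floor.
- The knob is about (53, 2) mm from the tray's centre.
- The pump is about (-42, -1) mm. That comes from where the gripper released it, and the pictures agree by eye.

**Left alone:** the green knob, multimeter and screwdriver show only noise-level picture differences from the start. I did not touch the turquoise and brown look-alikes.

**What went wrong or disagreed:**
- Over the yellow tray I turned the gripper the wrong way once. It ran to the last joint's limit (reading -3.03) and tilted the arm, so I turned back. Nothing was touched, but I can't confirm whether that joint counted as passing its range.
- The two cameras disagree by 2–3 mm. I centred the motor with the jaws on its can and shaft tip, and the coupler by its hub, rather than relying on the pictures for the fit.

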